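Clamp a test bar in a quick-release fixture

ROBOT

A 6-joint arm with a two-finger parallel gripper is mounted at the origin on a cart in front of the work surface, level with it; the furniture and walls round the work are solid. World frame = base frame: x ahead of the robot, y to its left, z up, the work surface at z = 0. Lengths are in m, angles in degrees, forces in N, time in s.
With the tool pointing down it reaches from about 0.325 to 0.85 m from the base axis. Payload 15.5 kg.
Tool frame: the origin (TCP) lies midway between the tips of the shut fingers; the grasp point (between the pads) lies r.grasp_offset behind it (r.grasp_offset is the distance from the TCP to the grasp point, in m); x points along the fingers, z is the direction in which the jaws open and shut, and the axes are right-handed (so a half turn about x gives the same grasp; the last joint's range is limited). The gripper opens to 91 mm and grips with 3 to 60 N. Pads are 32 mm wide; open, the fingers measure 118 mm over their backs; the gripper's body (76 mm by 178 mm) begins 60 mm behind the grasp point.
Start: joints at [66.091, 28.281, 77.091, -0, 74.628, -5.472], TCP at [0.198, 0.593, 0.214] pointing down, gripper open.
Joint ranges: [-166.48, 166.48], [-47.26, 123.95], [12.59, 153.08], [-70.14, 250.14], [6.76, 159.57], [-176.63, 176.63]. Speed limits (degrees/s): [108.29, 108.29, 147.25, 172.46, 172.46, 172.46].

INTERFACE

Orientations are given as a 3x3 rotation matrix whose columns are the frame's x, y, z axes.
In Python, from rig import r, eyes gives the robot as it stands.
- The arm moves only by the tool arm_command, never from a script. Its argument "targets" is a list of rows, each a list of 7 numbers: the shift along the tool's x, y, z in units of 0.15 m (1.0 is 0.15 m), then the turn, a rotation vector about the tool's x, y, z in units of 180 degrees (1.0 is 180 degrees), then the closure, from -1 (fully open) to 1 (shut). A call has 1 to 10 rows; each row shifts and turns the pose as measured when the row begins, along the tool's axes as they then stand; what a row does not reach is not made up. A row lasts 1/10 s, in which the tool goes at most 50 mm and 8.59 degrees, less where a joint would pass 70% of its speed; a pose out of reach is approached as far as the arm can. A call with a number of a shift or a turn outside -1 to 1 is refused whole. A call with a gripper value outside its range is refused whole. The fingers move at their own pace and stop on an object; the grip force is fixed at half the most. Time passes only in rows, so rows that do not move let the fingers close. It gives the time, the measured TCP pose, the force and the opening at its end, in the units of the state.
- r.sense(): the state, without advancing time (a new reading comes with each control period).
- eyes.grab_frame(name): name is "scene" or "top" or "wrist"; returns a dict with "img" (400x640x3 uint8, red, green, blue), "mtx" (3x3 intrinsics, pixels), "R" (3x3) and "t" (3): a world point X has camera coordinates R X + t; the wrist camera has in their place "T_tool_cam" (4x4, takes a point from camera to tool coordinates, whose origin is the TCP and whose axes are the tool frame's). Camera axes: x right, y down, z forward; pixel columns grow to the right and rows downward; lengths in m; the calibration is good to about 2 mm. A picture is of the moment at which its call begins: read the wrist's pose just before it. There is no depth.
- r.hand_in(): hands the job in, once; it reports no verdict.
The state is a dict: "t": time; "q": joint angles; "joint_velocities": joint speeds; "tau": joint torques, N m; "ee_pos": TCP position; "tcp_rot": TCP orientation; "contact_force": force on the tool from outside, world axes, zero at the start; "ft_torque": the same for the moment, N m; "finger_gap": finger opening in m.
Only numpy, scipy, OpenCV 4.12 (cv2) and the standard library are available. Lean on these libraries where they do the work, as an engineer would, in place of code of your own. Each camera call takes 0.05 s, during which the arm holds its last target.

TASK

Clamp the flat metal test bar in the quick-release fixture for its measurement: draw it out of the storage pocket by its narrow end, lay it down on the bench, then take it by the wide head and push the narrow end through the fixture's slot until it is fully home against the end stop. Screw the adjuster nut on top of the fixture down just so far that the cam lever first meets firm resistance about half-way through its swing, then press the lever fully closed. Do not disturb the other things on the bench.

Things in the scene. Friction and masses are not known exactly. Their poses are not given: they have to be found in the camera images.
- fixture: Quick-release bar fixture of bare aluminium and grey metal, fixed to the bench. Origin on the bench under the clamping foot, midway across the slot; z up; slot along its y. Two posts carry a beam (x -40 to +40 mm, y -22 to +22 mm, z 72 to 94 mm); two lugs at the back carry the lever pivot at y = -42 mm, z = 88 mm. All within x -40 to +40 mm, y -62 to +79 mm, without the lever.
- slot_mouth (a point): Middle of the slot's mouth, 5 mm above the bench, at fixture y = +60 mm. The slot is 40 mm wide between rails 20 mm high, its floor is the bench itself; at the mouth it is roofed from 17 to 27 mm above the bench for 16 mm of its length. Splayed lead-in cheeks, 16 mm high, reach 18 mm out in front of the mouth, where they are about 52 mm apart. The bar goes in towards the fixture's -y.
- slot_end (a point): Middle of the face of the slot's end stop, 5 mm above the bench, at fixture y = -50 mm, 110 mm behind the mouth. The bar is home when its narrow end rests against it.
- nut_grip (a point): Centre of the knurled adjuster nut on top (42 mm across, 26 mm high, axis vertical; 137 mm above the bench, 13 mm less with the lever closed; 3 mm under it a 30 mm collar). Clockwise from above lowers the foot 4 mm per rad; needs 0.6 to 2.8 rad from the start, to be felt. Stays where left. Takes 0.35 N m; when the foot meets the bar, up to 0.6 N m, and the nut pushes up on the hand, soon with 30 N.
- lever (a joint): Cam lever angle, rad: 0 open (handle 55 degrees above level, towards fixture -y), 1.22 closed (15 degrees below level, at its stop). Turns about the fixture's x axis. Pressing it down lowers nut and foot together by 24 mm*(cos(1.10-angle)-cos(1.10)), 13 mm in all; the middle of the swing is 0.61. Past 1.10 it holds itself closed over centre.
- lever_press (a point): Point on the upper face of the lever's flat steel handle (22 mm wide, 10 mm thick), 90 mm from the pivot along the handle, 8 mm above the line through the pivot; the end is 111 mm from the pivot. Pressing takes about 1 N while the foot is free and climbs to 5 to 8 N within 0.15 rad once it meets the bar. Foot free, the lever stays where left; foot pressing, a lever let go before closing is driven back until the foot barely touches.
- plunger: Sprung steel plunger under the beam, 27 mm across; origin on its axis at its lower face. Its rubber foot sits on a stem set up to 3.3 mm longer or shorter, unseen, so the foot's height is not known from this point. The foot has about 45 N preload, then gives 1 mm per 8 N. If it first touches the bar with the lever at 0.61 the closed clamp presses with about 54 N, at 0.47 with 65 N.
- pocket: Grey plastic storage pocket fixed to the bench, left of the fixture, 76 mm wide (x), 80 mm long (y), 28 mm high, closed on top; origin on the bench under its middle, z up. Open only towards its -y side (60 mm wide, 20 mm high, at y = -40 mm). At the start the bar's head lies inside and its narrow end sticks out by about 100 mm.
- bar_mid (a point): Middle of the flat aluminium test bar, half-way up (5 mm above the bench when it lies flat): 170 mm long along its y, 36 mm wide (x), 10 mm thick (z), 0.2 to 0.3 kg. The narrow end is at y = -85 mm; the last 26 mm at the +y end are a wide head (T shape, 54 mm wide).
- bar_head (a point): Centre of the bar's 54 x 26 mm wide head, half-way up; 72 mm from the bar's middle, axes as the bar's.
- bar_nose (a point): Tip of the bar's narrow end, half-way up; 85 mm from the bar's middle.
- tape_roll: Bystander: grey tape roll, 66 mm across, 24 mm high; origin under its centre.
- ring_gauge: Bystander: steel ring gauge, 48 mm across, 14 mm high; origin under its centre.

How it is judged:
By the outcome, as a careful person would: the job done as asked, in the order asked, and still so for the second after the job is handed in, with the robot touching nothing.
It also fails if it takes over 72 s, if anything falls off the work surface, if the arm or the gripper's body presses on something with over 40 N, if the wrist force passes 120 N, or if a joint passes its speed limit or range.

## Working session

There is one attempt and no reset: what is moved stays moved. The work goes in short steps, Python scripts to look and compute and a tool call to move; the robot and the scene stay as the last step left them, time stands still between calls to the robot, and variables do not carry over. Pictures are saved under pics/ and viewed, and the job is handed in when it is done.

Besides the shell and the picture viewer there is one more tool, called after "Call:" as a command line: name --pt "numbers of a row" for each row, then --argument value for the rest. arm_command: Moves the arm, as the interface text tells. Shifts and turns lie within -1 to 1; 1 stands for 0.15 m of shift or 180 degrees of turn. Its arguments: {"type":"object","properties":{"targets":{"type":"array","items":{"type":"array","items":{"type":"number"}}}},"required":["targets"]}

```bash
ls -la; mkdir -p pics; python3 - <<'E'
from rig import r, eyes
import cv2,json
s=r.sense(); print({k:(v.tolist() if hasattr(v,'tolist') else v) for k,v in s.items()}, r.grasp_offset)
for n in ["scene","top","wrist"]:
    f=eyes.grab_frame(n); cv2.imwrite(f"pics/{n}0.png",f["img"][:,:,::-1])
    print(n,{k:v.tolist() for k,v in f.items() if k!="img"})
E
```

```text
total 12
drwxr-xr-x  3 agent agent 4096 Dec  7 14:57 .
drwxr-xr-x 23 root  root  4096 Dec  7 14:57 ..
drwxr-xr-x  2 agent agent 4096 Dec  7 14:57 pics
{'t': 0.0, 'q': [66.08941873321157, 28.31604655557024, 77.12763128034972, 0.00016820585960846762, 74.6277465936149, -5.472490406654544], 'joint_velocities': [-0.042519104012371946, 0.010291735917133914, 0.03405149422554177, 0.06896832805641628, -0.02035033903597496, 0.022082176755878664], 'tau': [0.0030352078465512022, -87.88443088531494, -38.18555474281311, 0.07102597039192915, 0.05341422976925969, -5.07203094457509e-05], 'ee_pos': [0.19752306767191619, 0.5925642396010832, 0.21332269284382252], 'tcp_rot': [[-0.0005078441625421023, -0.948665677441999, 0.31628021521716987], [-0.001138460269089408, 0.31628059951924287, 0.9486650021350864], [-0.9999992230009591, 0.00012170152461851494, -0.0012406394386076595]], 'contact_force': [-0.1761189874872725, 0.24493567967866076, -0.6016914986464587], 'ft_torque': [-0.02356659341729399, -0.018518912684538088, 0.02155568056268131], 'finger_gap': 0.09082509820137115} 0.0188
scene {'mtx': [[416.502081
[... 502 characters left out ...]
25464534512704457, -0.9999609455348785, 0.008463036087166654], [-0.9923018143201969, -0.003574641772377365, -0.12379148287763911], [0.12381690058980702, -0.008082656815141113, -0.9922721631624775]], 't': [0.01476205220824475, 0.5546230240708995, 1.3356416676544258]}
wrist {'mtx': [[296.6687186954514, 0.0, 321.2647210762336], [0.0, 296.6687186954514, 202.39537335152835], [0.0, 0.0, 1.0]], 'T_tool_cam': [[2.2157344163701517e-05, -0.2947428885164733, 0.9555765951392993, -0.17129150506687119], [-0.0007231643525750309, -0.955576350229259, -0.2947427962068724, 0.08403960313443473], [0.9999997382711504, -0.0006845082121843873, -0.00023432058421679245, -0.0008569430327811656], [0.0, 0.0, 0.0, 1.0]]}
```

View pics/scene0.png

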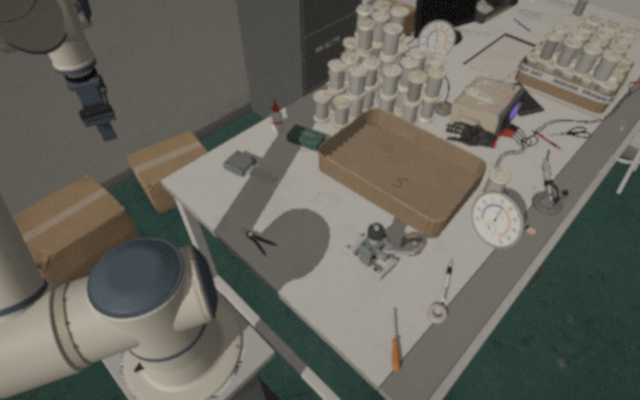

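View pics/top0.png

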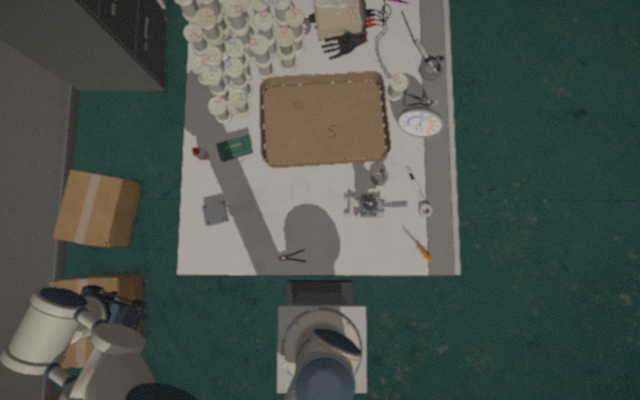

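View pics/wrist0.png

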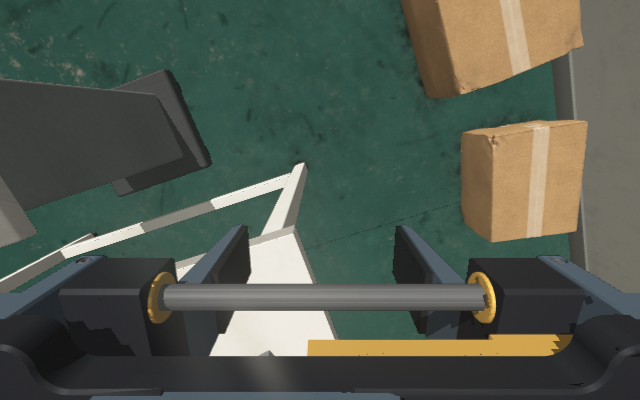

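```bash
python3 - <<'E'
import cv2
a=cv2.imread("pics/top0.png"); cv2.imwrite("pics/top0z.png",cv2.resize(a[130:270,190:440],(800,448),interpolation=cv2.INTER_CUBIC))
a=cv2.imread("pics/scene0.png"); cv2.imwrite("pics/sc0z.png",cv2.resize(a[130:300,210:460],(800,544),interpolation=cv2.INTER_CUBIC))
E
```

```text
(no output)
```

View pics/top0z.png

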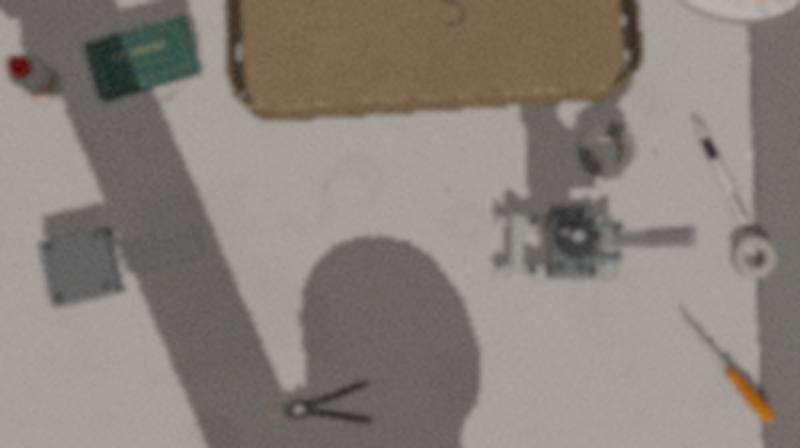

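View pics/sc0z.png

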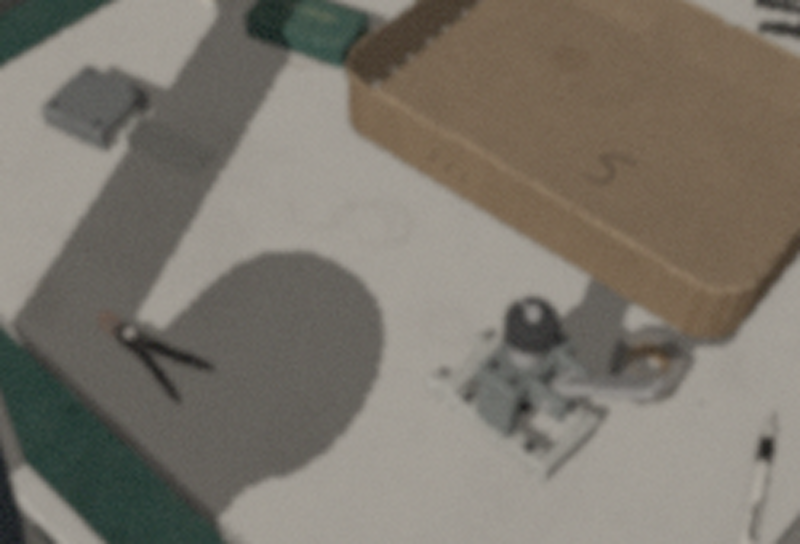

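```bash
cat > h.py <<'E'
import numpy as np, cv2
from rig import r, eyes
from scipy.spatial.transform import Rotation as Ro
def grab(n,save=None):
    s=r.sense(); f=eyes.grab_frame(n)
    if n=="wrist":
        T=np.eye(4);T[:3,:3]=s["tcp_rot"];T[:3,3]=s["ee_pos"]
        C=np.linalg.inv(T@np.asarray(f["T_tool_cam"])); f["R"]=C[:3,:3]; f["t"]=C[:3,3]
    f["mtx"]=np.asarray(f["mtx"]);f["R"]=np.asarray(f["R"]);f["t"]=np.asarray(f["t"])
    if save:
        cv2.imwrite(f"pics/{save}.png",f["img"][:,:,::-1]); np.savez(f"pics/{save}.npz",mtx=f["mtx"],R=f["R"],t=f["t"],img=f["img"])
    return f
def load(n):
    return dict(np.load(f"pics/{n}.npz"))
def ray(f,u,v):
    d=f["R"].T@np.linalg.inv(f["mtx"])@np.array([u,v,1.]); return -f["R"].T@f["t"], d/np.linalg.norm(d)
def onz(f,u,v,z):
    c,d=ray(f,u,v); return c+d*(z-c[2])/d[2]
def proj(f,X):
    p=f["mtx"]@(f["R"]@np.asarray(X,float)+f["t"]); return p[:2]/p[2]
def tri(obs):
    A=np.zeros((3,3));b=np.zeros(3)
    for f,u,v in obs:
        c,d=ray(f,u,v);P=np.eye(3)-np.outer(d,d);A+=P;b+=P@c
    return np.linalg.solve(A,b)
def down(yaw):
    """tool pointing down; yaw = world angle (deg) of tool z (jaw) axis"""
    a=np.radians(yaw); z=np.array([np.cos(a),np.sin(a),0]); x=np.array([0,0,-1.]); return np.column_stack([x,np.cross(z,x),z])
def st():
    s=r.sense(); R=np.asarray(s["tcp_rot"]); z=R[:,2]
    print("t %.2f"%s["t"],"pos",np.round(s["ee_pos"],4),"jawyaw %.2f"%np.degrees(np.arctan2(z[1],z[0])),"gap %.4f"%s["finger_gap"],"F",np.round(s["contact_force"],1),"M",np.round(s["ft_torque"],2),"q",np.round(s["q"],1))
    return s
def to(pos,R=None):
    """remaining shift (tool axes, units) and turn (units)"""
    s=r.sense();R0=np.asarray(s["tcp_rot"])
    R=R0 if R is None else R
    d=R0.T@(np.asarray(pos)-s["ee_pos"])/0.15; w=Ro.from_matrix(R0.T@R).as_rotvec()/np.pi
    print("shift units",np.round(d,4),"(mm",np.round(d*150,1),") turn units",np.round(w,4),"deg",np.round(w*180,2), "min rows",round(max(np.linalg.norm(d)*3,np.linalg.norm(w)*180/8.59),2))
def plan(pos,R=None,n=None):
    s=r.sense();R0=np.asarray(s["tcp_rot"]);p0=np.asarray(s["ee_pos"]);pos=np.asarray(pos)
    R=R0 if R is None else R
    w=Ro.from_matrix(R0.T@R).as_rotvec(); D=np.linalg.norm(pos-p0)
    n=n or int(np.ceil(max(D/0.047,np.degrees(np.linalg.norm(w))/8.3)))
    for i in range(n):
        Ri=R0@Ro.from_rotvec(w*i/n).as_matrix()
        print(np.round(np.r_[Ri.T@(pos-p0)/n/0.15,w/n/np.pi],3).tolist())
E
python3 - <<'E'
from h import *
f=grab("top","top1"); g=grab("scene","scene1")
print(onz(f,215,213,.028),onz(f,369.7,202.5,.15))
print(tri([(f,369.7,202.5),(g,210+532*.3125,130+310*.3125)]))
print("bar nose?",onz(f,190+200*.3125,130+240*.3125,.01))
print("pocket corners",[onz(f,190+u*.3125,130+v*.3125,.028).round(3) for u,v in [(40,240),(110,228),(122,290),(52,304)]])
print("ring", onz(f,190+754*.3125,130+252*.3125,.01),"tape",onz(f,190+604*.3125,130+148*.3125,.02))
st()
E
```

```text
[0.48202552 0.39171431 0.028     ] [ 0.51018512 -0.15638964  0.15      ]
[ 0.51152883 -0.15783963  0.14823583]
bar nose? [0.51347713 0.25869533 0.01      ]
pocket corners [array([0.511, 0.438, 0.028]), array([0.525, 0.359, 0.028]), array([0.454, 0.343, 0.028]), array([0.438, 0.422, 0.028])]
ring [ 0.50161192 -0.38519023  0.01      ] tape [ 0.62182574 -0.21087291  0.02      ]
t 0.25 pos [0.1976 0.5928 0.2137] jawyaw 71.56 gap 0.0913 F [ 0.3 -0.4 -0.2] M [-0.    0.03 -0.02] q [66.1 28.3 77.1 -0.  74.6 -5.5]
```

```bash
python3 - <<'E'
from h import *
plan([.49,.27,.2],down(10))
E
```

```text
[0.009, -0.253, -0.142, 0.034, -0.0, 0.0]
[0.009, -0.267, -0.115, 0.034, -0.0, 0.0]
[0.009, -0.278, -0.085, 0.034, -0.0, 0.0]
[0.009, -0.285, -0.055, 0.034, -0.0, 0.0]
[0.009, -0.289, -0.024, 0.034, -0.0, 0.0]
[0.009, -0.29, 0.007, 0.034, -0.0, 0.0]
[0.009, -0.288, 0.038, 0.034, -0.0, 0.0]
[0.009, -0.282, 0.069, 0.034, -0.0, 0.0]
[0.009, -0.273, 0.099, 0.034, -0.0, 0.0]
[0.009, -0.261, 0.127, 0.034, -0.0, 0.0]
```

Call:
arm_command --pt "0.01 -0.253 -0.142 0.034 0 0 -1" --pt "0.01 -0.267 -0.115 0.034 0 0 -1" --pt "0.01 -0.278 -0.085 0.034 0 0 -1" --pt "0.01 -0.285 -0.055 0.034 0 0 -1" --pt "0.01 -0.289 -0.024 0.034 0 0 -1" --pt "0.01 -0.29 0.007 0.034 0 0 -1" --pt "0.01 -0.288 0.038 0.034 0 0 -1" --pt "0.01 -0.282 0.069 0.034 0 0 -1" --pt "0.01 -0.273 0.1 0.034 0 0 -1" --pt "0.01 -0.26 0.127 0.034 0 0 -1"

```text
t: 1.25
ee_pos: [0.4932, 0.2588, 0.1976]
tcp_rot: [[0.0, -0.148, 0.989], [0.002, 0.989, 0.148], [-1.0, 0.002, 0.001]]
contact_force: [0.1, 1.6, 0.8]
finger_gap: 0.0913
```

```bash
python3 - <<'E'
from h import *
st(); grab("wrist","w1"); st()
E
```

```text
t 1.25 pos [0.4932 0.2588 0.1976] jawyaw 8.49 gap 0.0913 F [0.1 1.6 0.8] M [-0.06  0.05 -0.04] q [21.5 23.8 88.1  0.1 68.1 13. ]
t 1.30 pos [0.4973 0.2544 0.1973] jawyaw 7.91 gap 0.0911 F [ 5.5 -6.5  0.1] M [-0.24 -0.13  0.01] q [21.  23.9 87.9 -0.  68.  13.1]
```

View pics/w1.png

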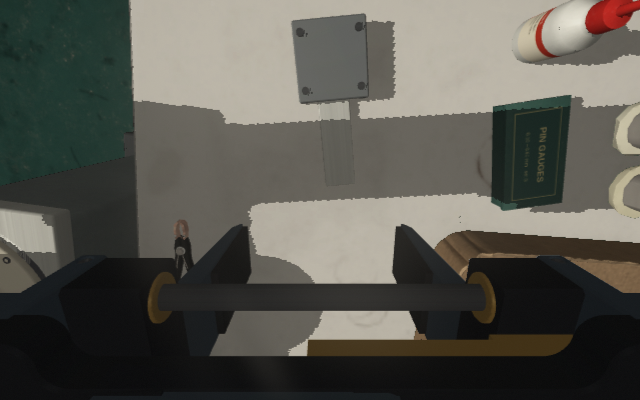

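```bash
python3 - <<'E'
from h import *
for i in range(3): grab("wrist")
f=grab("wrist","w2"); st()
im=cv2.imread("pics/w2.png"); cv2.imwrite("pics/w2z.png",cv2.resize(im[0:200,240:440],(800,800))[:600])
E
```

```text
t 1.50 pos [0.4919 0.2604 0.1975] jawyaw 8.77 gap 0.0914 F [-1.   0.2  0.1] M [-0.04  0.   -0.03] q [21.7 23.8 88.1  0.1 68.1 12.9]
```

View pics/w2z.png

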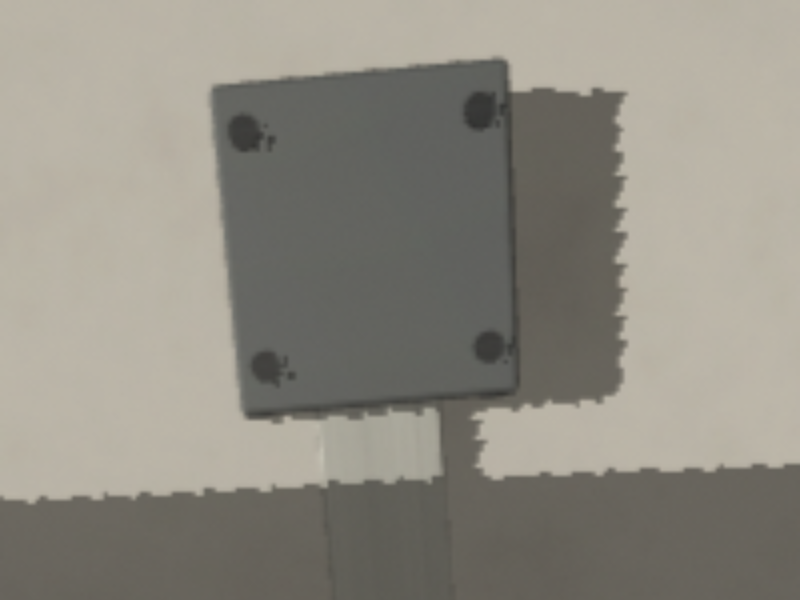

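```bash
python3 - <<'E'
from h import *
im=cv2.imread("pics/w2.png"); c=im[90:200,290:390].astype(float)
c=np.clip((c-60)*2.2,0,255).astype(np.uint8); cv2.imwrite("pics/w2b.png",cv2.resize(c,(540,594),interpolation=cv2.INTER_CUBIC))
E
```

```text
(no output)
```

View pics/w2b.png

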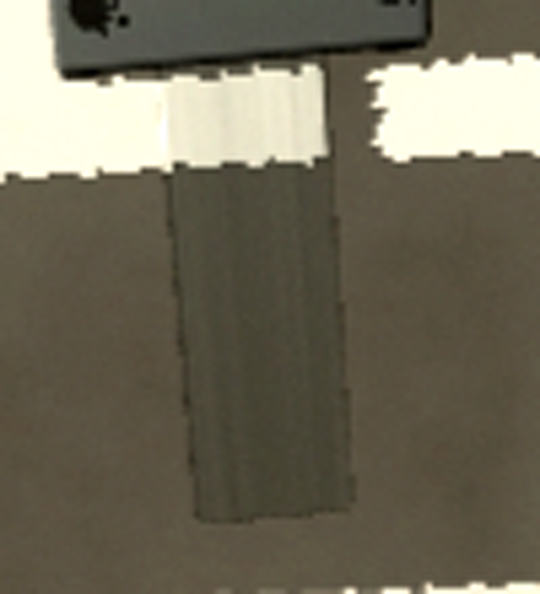

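```bash
python3 - <<'E'
from h import *
f=load("w2")
P=[onz(f,290+u/5.4,90+v/5.4,.01) for u,v in [(172,180),(197,515),(333,175),(352,508)]]
for p in P: print(p.round(4))
d1=P[0]-P[1];d2=P[2]-P[3]
print([np.degrees(np.arctan2(d[1],d[0])) for d in (d1,d2)], np.linalg.norm((P[1]-P[3])[:2]))
nose=(P[1]+P[3])/2; print("nose",nose)
st()
# pocket corners
for u,v in [(213,88),(505,60),(518,390),(246,414)]: print(onz(f,240+u/4,v/4,.028).round(4))
E
```

```text
[0.4822 0.3284 0.01  ]
[0.4991 0.2555 0.01  ]
[0.5165 0.3346 0.01  ]
[0.5341 0.2625 0.01  ]
[np.float64(103.06982465779011), np.float64(103.71643486509106)] 0.0356658917826889
nose [0.51658871 0.25898822 0.01      ]
t 1.50 pos [0.4919 0.2604 0.1975] jawyaw 8.77 gap 0.0914 F [-1.   0.2  0.1] M [-0.04  0.   -0.03] q [21.7 23.8 88.1  0.1 68.1 12.9]
[0.4385 0.4228 0.028 ]
[0.5104 0.44   0.028 ]
[0.529  0.3635 0.028 ]
[0.457  0.3464 0.028 ]
```

```bash
python3 - <<'E'
from h import *
plan([.5085,.293,.03],down(13.4),n=4)
E
```

```text
[0.279, 0.049, 0.036, -0.006, 0.0, -0.0]
[0.279, 0.048, 0.037, -0.006, 0.0, -0.0]
[0.279, 0.048, 0.038, -0.006, 0.0, -0.0]
[0.279, 0.047, 0.039, -0.006, 0.0, -0.0]
```

Call:
arm_command --pt "0.279 0.049 0.036 -0.006 0 0 -1" --pt "0.279 0.048 0.037 -0.006 0 0 -1" --pt "0.279 0.048 0.038 -0.006 0 0 -1" --pt "0.279 0.047 0.039 -0.006 0 0 -1" --pt "0 0 0 0 0 0 -1"

```text
t: 2.0
ee_pos: [0.5073, 0.3008, 0.0275]
tcp_rot: [[0.005, -0.241, 0.971], [0.005, 0.971, 0.241], [-1.0, 0.003, 0.006]]
contact_force: [-0.2, -0.2, 0.3]
finger_gap: 0.0914
```

```bash
python3 - <<'E'
from h import *
st(); to([.5085,.293,.004],down(13.4))
E
```

```text
t 2.00 pos [0.5073 0.3008 0.0275] jawyaw 13.93 gap 0.0914 F [-0.2 -0.2  0.3] M [-0.09  0.01  0.03] q [24.8 38.7 92.6  0.2 48.3 10.8]
shift units [ 0.1567 -0.0527 -0.0053] (mm [23.5 -7.9 -0.8] ) turn units [ 0.0029  0.002  -0.0011] deg [ 0.53  0.35 -0.19] min rows 0.5
```

Call:
arm_command --pt "0.15 -0.05 -0.005 0.003 0.002 0 -1" --pt "0 0 0 0 0 0 -1" --pt "0 0 0 0 0 0 -1"

```text
t: 2.3
ee_pos: [0.5074, 0.2962, 0.0083]
tcp_rot: [[0.0, -0.236, 0.972], [0.004, 0.972, 0.236], [-1.0, 0.004, 0.001]]
contact_force: [1.6, 0.6, 0.3]
finger_gap: 0.0911
```

```bash
python3 - <<'E'
from h import *
st(); to([.5085,.293,.004],down(13.4))
E
```

```text
t 2.30 pos [0.5074 0.2962 0.0083] jawyaw 13.65 gap 0.0911 F [1.6 0.6 0.3] M [-0.11  0.06 -0.04] q [24.3 40.4 93.2  0.3 46.3 10.5]
shift units [ 0.0289 -0.0223  0.0018] (mm [ 4.3 -3.3  0.3] ) turn units [ 0.0014  0.0003 -0.0012] deg [ 0.25  0.06 -0.22] min rows 0.11
```

Call:
arm_command --pt "0.035 0 0 0.001 0 -0.001 -1" --pt "0 0 0 0 0 0 1" --pt "0 0 0 0 0 0 1" --pt "0 0 0 0 0 0 1" --pt "0 0 0 0 0 0 1" --pt "0 0 0 0 0 0 1" --pt "0 0 0 0 0 0 1"

```text
t: 3.0
ee_pos: [0.5094, 0.2981, 0.0087]
tcp_rot: [[0.008, -0.234, 0.972], [0.004, 0.972, 0.234], [-1.0, 0.002, 0.009]]
contact_force: [0.1, 0.4, -0.7]
finger_gap: 0.0458
```

```bash
python3 - <<'E'
from h import *
st(); to([.5085,.293,.004],down(13.4))
E
```

```text
t 3.00 pos [0.5094 0.2981 0.0087] jawyaw 13.51 gap 0.0458 F [ 0.1  0.4 -0.7] M [-0.08  0.08 -0.03] q [24.5 40.3 93.2  0.  46.  11. ]
shift units [ 0.0313 -0.0316 -0.0139] (mm [ 4.7 -4.7 -2.1] ) turn units [ 0.0006  0.0027 -0.0006] deg [ 0.11  0.49 -0.11] min rows 0.14
```

Call:
arm_command --pt "0.04 -0.015 -0.01 0 0.002 0 0" --pt "0.035 -0.01 -0.005 0 0.001 0 0"

```text
t: 3.2
ee_pos: [0.5086, 0.2947, -0.0001]
tcp_rot: [[0.0, -0.233, 0.972], [0.003, 0.972, 0.233], [-1.0, 0.003, 0.001]]
contact_force: [-33.3, -0.5, 145.3]
finger_gap: 0.0455
```

```bash
python3 - <<'E'
from h import *
st(); to([.5085,.293,.004],down(13.4))
E
```

```text
t 3.20 pos [ 5.086e-01  2.947e-01 -1.000e-04] jawyaw 13.50 gap 0.0455 F [-33.3  -0.5 145.3] M [-0.06  6.67  0.05] q [24.2 41.1 93.4  0.3 45.4 10.5]
shift units [-0.0277 -0.0109 -0.0034] (mm [-4.2 -1.6 -0.5] ) turn units [ 0.0006  0.0003 -0.0011] deg [ 0.1   0.06 -0.19] min rows 0.09
```

Call:
arm_command --pt "-0.02 -0.005 0 0 0 -0.001 0"

```text
t: 3.3
ee_pos: [0.5088, 0.294, 0.0033]
tcp_rot: [[0.001, -0.233, 0.972], [0.001, 0.972, 0.233], [-1.0, 0.001, 0.001]]
contact_force: [0.3, -0.6, -1.3]
finger_gap: 0.0455
```

```bash
python3 - <<'E'
from h import *
st(); eyes.grab_frame("top");st(); eyes.grab_frame("top");st(); to([.5085,.293,.004],down(13.4))
E
```

```text
t 3.30 pos [0.5088 0.294  0.0033] jawyaw 13.49 gap 0.0455 F [ 0.3 -0.6 -1.3] M [-0.05 -0.    0.  ] q [24.2 40.8 93.3  0.  45.8 10.7]
t 3.35 pos [0.5091 0.294  0.0036] jawyaw 13.50 gap 0.0455 F [ 0.1 -0.4  1.6] M [-0.07  0.02  0.  ] q [24.2 40.8 93.3 -0.  45.8 10.7]
t 3.40 pos [0.509  0.294  0.0031] jawyaw 13.50 gap 0.0454 F [-0.3 -0.4 -0.9] M [-0.07  0.05  0.01] q [24.2 40.9 93.3  0.  45.8 10.7]
shift units [-0.0062 -0.0054 -0.0048] (mm [-0.9 -0.8 -0.7] ) turn units [ 0.0006  0.0005 -0.0001] deg [ 0.1   0.08 -0.02] min rows 0.03
```

Call:
arm_command --pt "0 0 0 0 0 0 1" --pt "0 0 0 0 0 0 1" --pt "0 0 0 0 0 0 1" --pt "0 0 0 0 0 0 1"

```text
t: 3.8
ee_pos: [0.5087, 0.2936, 0.0024]
tcp_rot: [[-0.0, -0.234, 0.972], [0.0, 0.972, 0.234], [-1.0, 0.0, 0.0]]
contact_force: [-2.0, -0.2, 11.1]
finger_gap: 0.0357
```

```bash
python3 - <<'E'
from h import *
st()
E
```

```text
t 3.80 pos [0.5087 0.2936 0.0024] jawyaw 13.50 gap 0.0357 F [-2.  -0.2 11.1] M [-0.11  0.45  0.16] q [24.2 40.9 93.3  0.  45.8 10.6]
```

Call:
arm_command --pt "-0.01 -0.08 0 0 0 0 1" --pt "-0.005 -0.16 0 0 0 0 1" --pt "0 -0.2 0 0 0 0 1" --pt "0 -0.2 0 0 0 0 1" --pt "0 -0.1 0 0 0 0 1" --pt "0 -0.05 0 0 0 0 1"

```text
t: 4.4
ee_pos: [0.5362, 0.1732, 0.0024]
tcp_rot: [[-0.003, -0.235, 0.972], [0.0, 0.972, 0.235], [-1.0, 0.001, -0.003]]
contact_force: [-1.5, 6.6, 9.4]
finger_gap: 0.0354
```

```bash
python3 - <<'E'
from h import *
st(); grab("wrist","w3"); grab("top","t3"); st()
E
```

```text
t 4.40 pos [0.5362 0.1732 0.0024] jawyaw 13.61 gap 0.0354 F [-1.5  6.6  9.4] M [1.23 0.19 0.05] q [11.8 39.8 96.7  0.1 43.7 -1.9]
t 4.50 pos [0.5363 0.1729 0.0024] jawyaw 13.62 gap 0.0354 F [ 0.9 -2.6  3.1] M [-0.69 -0.2  -0.13] q [11.8 39.8 96.7  0.  43.7 -1.8]
```

View pics/w3.png

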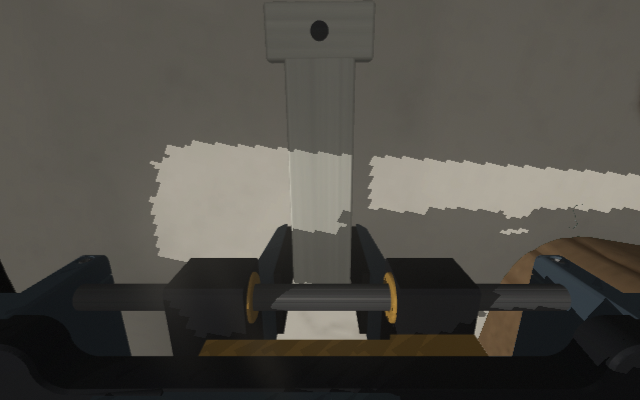

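```bash
python3 - <<'E'
from h import *
f=load("t3"); a=f["img"][:,:,::-1]
c=a[175:235,330:420]; cv2.imwrite("pics/t3z.png",cv2.resize(c,(800,533),interpolation=cv2.INTER_CUBIC))
E
```

```text
(no output)
```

View pics/t3z.png

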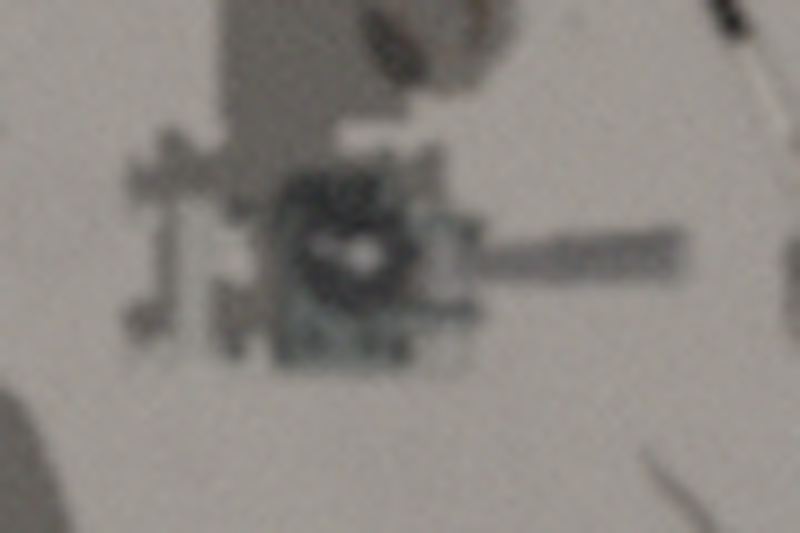

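```bash
python3 - <<'E'
from h import *
f=load("t3"); s=8.889
P=lambda u,v,z: onz(f,330+u/s,175+v/s,z).round(4)
print("mouth",P(160,245,.02),"nut",P(355,252,.15),"levend",P(683,254,.185),"levroot",P(490,258,.11))
st(); plan([.51,.0,.004],down(2),n=8)
E
```

```text
mouth [ 0.5228 -0.0953  0.02  ] nut [ 0.5073 -0.1571  0.15  ] levend [ 0.5036 -0.2722  0.185 ] levroot [ 0.5091 -0.2156  0.11  ]
t 4.50 pos [0.5363 0.1729 0.0024] jawyaw 13.62 gap 0.0354 F [ 0.9 -2.6  3.1] M [-0.69 -0.2  -0.13] q [11.8 39.8 96.7  0.  43.7 -1.8]
[-0.001, -0.135, -0.055, 0.008, -0.0, 0.0]
[-0.001, -0.136, -0.052, 0.008, -0.0, 0.0]
[-0.001, -0.138, -0.048, 0.008, -0.0, 0.0]
[-0.001, -0.139, -0.045, 0.008, -0.0, 0.0]
[-0.001, -0.14, -0.041, 0.008, -0.0, 0.0]
[-0.001, -0.141, -0.038, 0.008, -0.0, 0.0]
[-0.001, -0.142, -0.034, 0.008, -0.0, 0.0]
[-0.001, -0.143, -0.031, 0.008, -0.0, 0.0]
```

```bash
python3 - <<'E'
from h import *
plan([.5235,.005,.004],down(-6),n=8)
E
```

```text
[-0.001, -0.133, -0.043, 0.014, -0.0, 0.0]
[-0.001, -0.135, -0.038, 0.014, -0.0, 0.0]
[-0.001, -0.137, -0.032, 0.014, -0.0, 0.0]
[-0.001, -0.138, -0.026, 0.014, -0.0, 0.0]
[-0.001, -0.139, -0.02, 0.014, -0.0, 0.0]
[-0.001, -0.14, -0.014, 0.014, -0.0, 0.0]
[-0.001, -0.14, -0.008, 0.014, -0.0, 0.0]
[-0.001, -0.14, -0.002, 0.014, -0.0, 0.0]
```

Call:
arm_command --pt "-0.003 -0.13 -0.04 0.014 0 0 1" --pt "-0.002 -0.135 -0.038 0.014 0 0 1" --pt "-0.001 -0.137 -0.032 0.014 0 0 1" --pt "-0.001 -0.138 -0.026 0.014 0 0 1" --pt "-0.001 -0.139 -0.02 0.014 0 0 1" --pt "-0.001 -0.14 -0.014 0.014 0 0 1" --pt "-0.001 -0.12 -0.006 0.014 0 0 1" --pt "0 -0.05 0 0.005 0 0 1"

```text
t: 5.3
ee_pos: [0.5233, 0.0166, 0.0024]
tcp_rot: [[-0.004, 0.098, 0.995], [0.001, 0.995, -0.098], [-1.0, 0.0, -0.004]]
contact_force: [0.7, 4.3, 4.8]
finger_gap: 0.0359
```

```bash
python3 - <<'E'
from h import *
eyes.grab_frame("top");st()
E
```

```text
t 5.35 pos [0.5233 0.0161 0.0024] jawyaw -5.64 gap 0.0356 F [-0.1 -4.8  3.7] M [-0.83  0.   -0.1 ] q [ -4.8  38.  102.4   0.   39.8   0.9]
```

Call:
arm_command --pt "0 0 0 0 0 0 -1" --pt "0 0 0 0 0 0 -1" --pt "0 0 0 0 0 0 -1" --pt "-0.1 0 0 0 0 0 -1" --pt "-0.3 0 0 0 0 0 -1" --pt "-0.32 0 0 0 0 0 -1" --pt "-0.32 0 0 0 0 0 -1" --pt "-0.32 0 0 0 0 0 -1" --pt "-0.25 -0.2 0 0 0 0 -1" --pt "-0.05 -0.32 0 0 0 0 -1"

```text
t: 6.35
ee_pos: [0.5165, -0.0545, 0.259]
tcp_rot: [[-0.01, 0.082, 0.997], [0.001, 0.997, -0.082], [-1.0, 0.0, -0.01]]
contact_force: [1.5, -1.2, -1.1]
finger_gap: 0.0912
```

Call:
arm_command --pt "0 -0.32 0 0 0 0 -1" --pt "0 -0.15 0 0 0 0 -1" --pt "0 -0.02 0 0 0 0 -1"

```text
t: 6.65
ee_pos: [0.5109, -0.1326, 0.2621]
tcp_rot: [[-0.005, 0.08, 0.997], [-0.002, 0.997, -0.08], [-1.0, -0.002, -0.005]]
contact_force: [1.1, 0.4, 0.4]
finger_gap: 0.0911
```

```bash
python3 - <<'E'
from h import *
for i in range(3): eyes.grab_frame("top")
st(); grab("wrist","w4"); st()
E
```

```text
t 6.80 pos [ 0.511  -0.1299  0.2616] jawyaw -4.51 gap 0.0910 F [-0.9  1.  -0.2] M [-0.13  0.01  0.02] q [-20.6  17.9  86.6  -0.2  75.8 -16.1]
t 6.85 pos [ 0.511  -0.1295  0.2616] jawyaw -4.47 gap 0.0915 F [-0.2  0.8  1. ] M [-0.03  0.06 -0.02] q [-20.6  17.9  86.6  -0.2  75.8 -16.1]
```

View pics/w4.png

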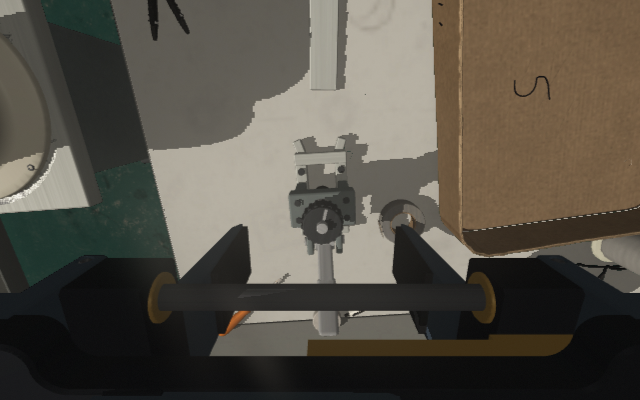

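```bash
python3 - <<'E'
from h import *
im=cv2.imread("pics/w4.png"); cv2.imwrite("pics/w4z.png",cv2.resize(im[125:255,270:380],(677,800),interpolation=cv2.INTER_CUBIC)[:600])
cv2.imwrite("pics/w4y.png",cv2.resize(im[0:100,270:380],(660,600),interpolation=cv2.INTER_CUBIC))
E
```

```text
(no output)
```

View pics/w4z.png

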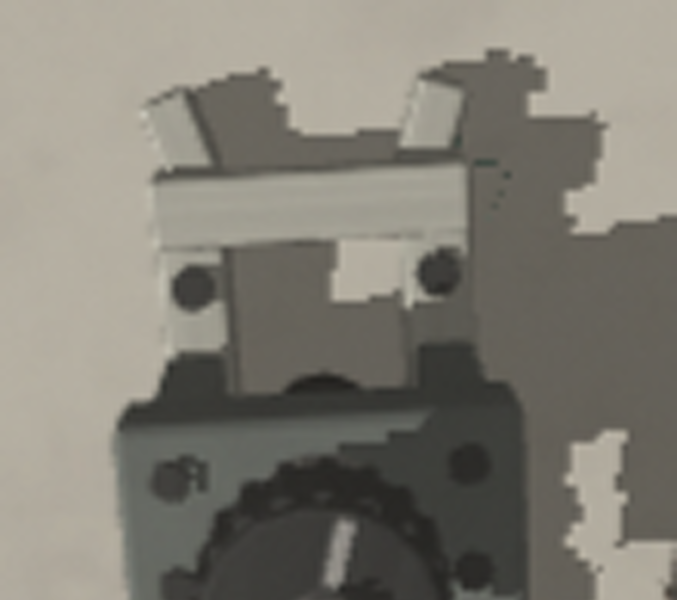

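View pics/w4y.png

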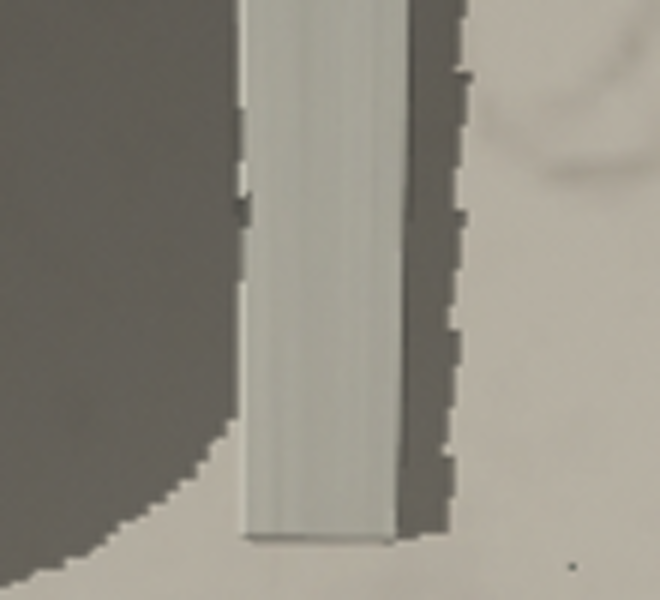

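```bash
python3 - <<'E'
from h import *
f=load("w4"); s=6.155
Z=lambda u,v,z: onz(f,270+u/s,125+v/s,z)
fl,fr,bl,br=[Z(u,v,.027) for u,v in [(157,180),(467,163),(160,250),(467,232)]]
for n,p in zip(["fl","fr","bl","br"],[fl,fr,bl,br]): print(n,p.round(4))
d=fr-fl; print("yaw front",np.degrees(np.arctan2(d[1],d[0])),np.linalg.norm(d)); d=br-bl; print("yaw back",np.degrees(np.arctan2(d[1],d[0])))
m=(fl+fr)/2; print("mouth",m)
a,b=Z(118,434,.094),Z(523,402,.094); d=b-a; print("beam",a.round(4),b.round(4),np.degrees(np.arctan2(d[1],d[0])),np.linalg.norm(d)); print("beam front mid",(a+b)/2)
B=lambda u,v,z=.01: onz(f,270+u/6,v/6,z)
L0,L1,R0,R1=B(242,10),B(246,535),B(408,10),B(397,537)
for d in (L0-L1,R0-R1): print("bar yaw",np.degrees(np.arctan2(d[1],d[0]))-90)
print("nose",(L1+R1)/2, np.linalg.norm(L1-R1),"at top",(L0+R0)/2)
E
```

```text
fl [ 0.4762 -0.1008  0.027 ]
fr [ 0.5449 -0.1024  0.027 ]
bl [ 0.4752 -0.1164  0.027 ]
br [ 0.544  -0.1177  0.027 ]
yaw front -1.3784999809703689 0.06869710389772737
yaw back -1.1111437714895716
mouth [ 0.510518   -0.10160263  0.027     ]
beam [ 0.4705 -0.1399  0.094 ] [ 0.5487 -0.1396  0.094 ] 0.23043538550711512 0.07817911090783715
beam front mid [ 0.50958409 -0.13974287  0.094     ]
bar yaw -4.6731850047471255
bar yaw -4.977009059214524
nose [ 0.52085312 -0.02007761  0.01      ] 0.03358778925105036 at top [0.52936986 0.08080969 0.01      ]
```

```bash
python3 - <<'E'
from h import *
f=load("w4")
for z in (0,.06,.09): print(z,[onz(f,u,v,z).round(3) for u,v in [(437,0),(462,180),(465,230)]])
t=load("top1");g=load("scene1")
# near-right rim corner: top (387,160)?, scene (440,228)?
print("lever end",onz(f,329,333,.185), "from top", tri([(t,330+683/8.889,175+254/8.889)]+[(f,329,333)]))
g2=g["img"][:,:,::-1]; cv2.imwrite("pics/g2.png",cv2.resize(g2[100:250,300:500],(800,600)))
plan([.5341,.1365,.04],down(-4.8))
E
```

```text
0 [array([0.671, 0.074, 0.   ]), array([ 0.716, -0.162,  0.   ]), array([ 0.726, -0.243,  0.   ])]
0.06 [array([0.65 , 0.057, 0.06 ]), array([ 0.689, -0.146,  0.06 ]), array([ 0.697, -0.216,  0.06 ])]
0.09 [array([0.639, 0.049, 0.09 ]), array([ 0.675, -0.138,  0.09 ]), array([ 0.683, -0.202,  0.09 ])]
lever end [ 0.507469   -0.26195313  0.185     ] from top [ 0.50599079 -0.27671655  0.16768778]
[0.184, 0.223, 0.003, 0.0, -0.0, 0.0]
[0.184, 0.223, 0.003, 0.0, -0.0, 0.0]
[0.184, 0.223, 0.002, 0.0, -0.0, 0.0]
[0.185, 0.223, 0.002, 0.0, -0.0, 0.0]
[0.185, 0.223, 0.002, 0.0, -0.0, 0.0]
[0.185, 0.223, 0.002, 0.0, -0.0, 0.0]
[0.185, 0.223, 0.001, 0.0, -0.0, 0.0]
[0.185, 0.223, 0.001, 0.0, -0.0, 0.0]
```

View pics/g2.png

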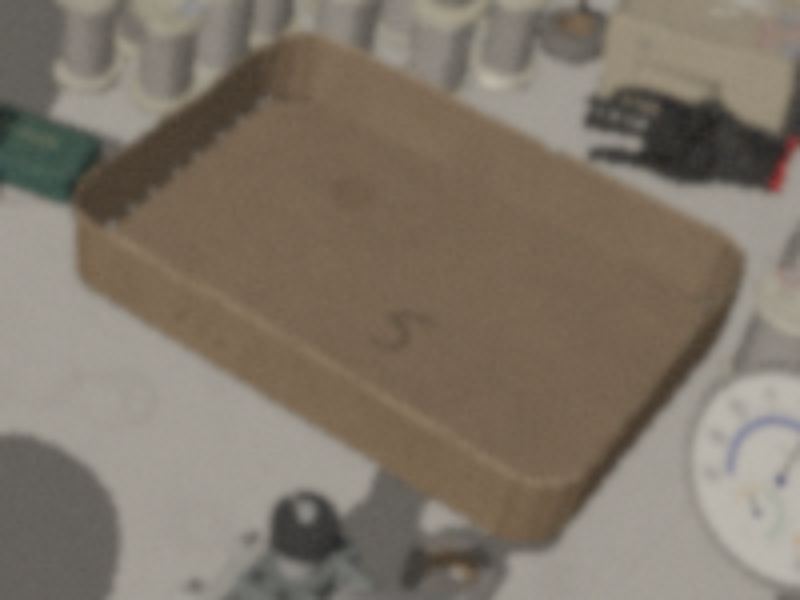

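Call:
arm_command --pt "0 0.3 0 0 0 0 -1" --pt "0.05 0.32 0 0 0 0 -1" --pt "0.2 0.26 0 0 0 0 -1" --pt "0.25 0.22 0 0 0 0 -1" --pt "0.25 0.2 0 0 0 0 -1" --pt "0.25 0.18 0 0 0 0 -1" --pt "0.2 0.12 0 0 0 0 -1"

```text
t: 7.55
ee_pos: [0.5304, 0.1248, 0.0801]
tcp_rot: [[0.003, 0.071, 0.997], [-0.001, 0.997, -0.071], [-1.0, -0.0, 0.003]]
contact_force: [0.5, -0.3, 0.7]
finger_gap: 0.091
```

```bash
python3 - <<'E'
from h import *
grab("wrist");grab("wrist");grab("wrist","w5");st(); to([.5341,.1365,.02],down(-4.8))
E
```

```text
t 7.70 pos [0.5298 0.1236 0.0803] jawyaw -4.02 gap 0.0911 F [-0.9 -0.2  0.7] M [-0.11  0.06  0.04] q [ 6.9 31.7 96.8 -0.1 51.5 11. ]
shift units [0.4022 0.088  0.0222] (mm [60.3 13.2  3.3] ) turn units [0.0043 0.0002 0.0003] deg [0.78 0.03 0.06] min rows 1.24
```

View pics/w5.png

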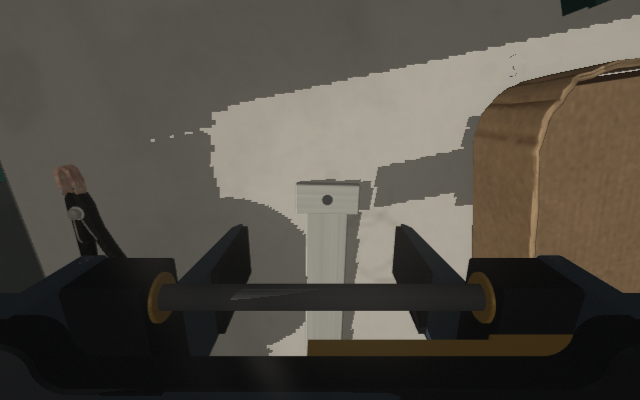

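```bash
python3 - <<'E'
from h import *
f=load("w5")
print(onz(f,327.5,199.5,.01))
print([onz(f,u,v,.01).round(4) for u,v in [(297,184),(359.5,184.5),(359,214),(296.5,213.5)]])
print("box base", onz(f,473,230,0))
st();to([.5336,.1375,.022],down(-4.8))
E
```

```text
[0.53414416 0.13622165 0.01      ]
[array([0.5098, 0.1514, 0.01  ]), array([0.5615, 0.1473, 0.01  ]), array([0.5602, 0.1214, 0.01  ]), array([0.5069, 0.1256, 0.01  ])]
box base [0.66370934 0.09528311 0.        ]
t 7.70 pos [0.5298 0.1236 0.0803] jawyaw -4.02 gap 0.0911 F [-0.9 -0.2  0.7] M [-0.11  0.06  0.04] q [ 6.9 31.7 96.8 -0.1 51.5 11. ]
shift units [0.3888 0.0944 0.0184] (mm [58.3 14.2  2.8] ) turn units [0.0043 0.0002 0.0003] deg [0.78 0.03 0.06] min rows 1.2
```

Call:
arm_command --pt "0.12 0.03 0.008 0.002 0 0 -1" --pt "0.14 0.03 0.008 0.002 0 0 -1" --pt "0.1 0.02 0.003 0.001 0 0 -1" --pt "0.02 0.005 0 0 0 0 -1"

```text
t: 8.1
ee_pos: [0.5365, 0.1376, 0.0268]
tcp_rot: [[0.008, 0.084, 0.996], [-0.0, 0.997, -0.084], [-1.0, 0.0, 0.008]]
contact_force: [-1.2, -0.6, 0.3]
finger_gap: 0.0913
```

```bash
python3 - <<'E'
from h import *
eyes.grab_frame("top");eyes.grab_frame("top");st(); to([.5341,.1363,.004],down(-4.8))
E
```

```text
t 8.20 pos [0.5369 0.1375 0.0276] jawyaw -4.80 gap 0.0910 F [-0.3 -0.2  0.8] M [-0.08  0.04  0.05] q [ 8.2 36.8 97.9 -0.1 44.8 13.1]
shift units [ 0.1573 -0.0097 -0.0193] (mm [23.6 -1.5 -2.9] ) turn units [ 0.      0.0027 -0.0002] deg [ 0.    0.49 -0.03] min rows 0.48
```

Call:
arm_command --pt "0.05 -0.004 -0.01 0 0.002 0 -1" --pt "0.05 -0.004 -0.007 0 0.001 0 -1" --pt "0.03 0 0 0 0 0 -1"

```text
t: 8.5
ee_pos: [0.5359, 0.1362, 0.01]
tcp_rot: [[0.003, 0.084, 0.996], [0.001, 0.996, -0.084], [-1.0, 0.001, 0.003]]
contact_force: [-0.7, 0.6, -0.4]
finger_gap: 0.0911
```

```bash
python3 - <<'E'
from h import *
eyes.grab_frame("top");eyes.grab_frame("top");st(); to([.5341,.1363,.004],down(-4.8))
E
```

```text
t 8.60 pos [0.5356 0.1362 0.0097] jawyaw -4.80 gap 0.0911 F [-0.1 -0.   0. ] M [-0.08  0.03 -0.01] q [ 8.  38.5 98.3  0.1 43.  12.8]
shift units [ 0.0378 -0.0004 -0.0103] (mm [ 5.7 -0.1 -1.5] ) turn units [-0.      0.0007 -0.0004] deg [-0.    0.12 -0.07] min rows 0.12
```

Call:
arm_command --pt "0.035 0 -0.01 0 0 0 -1"

```text
t: 8.7
ee_pos: [0.5347, 0.1363, 0.0047]
tcp_rot: [[0.003, 0.084, 0.996], [0.001, 0.996, -0.084], [-1.0, 0.002, 0.003]]
contact_force: [-0.8, -1.0, -0.6]
finger_gap: 0.0915
```

```bash
python3 - <<'E'
from h import *
eyes.grab_frame("top");eyes.grab_frame("top");st(); to([.5341,.1363,.004],down(-4.8))
E
```

```text
t 8.80 pos [0.5335 0.1363 0.0039] jawyaw -4.80 gap 0.0915 F [-0.9 -0.4  0.1] M [-0.16  0.03 -0.05] q [ 8.1 39.  98.7  0.1 42.2 12.8]
shift units [-0.001   0.0006  0.0037] (mm [-0.1  0.1  0.6] ) turn units [-0.      0.0003 -0.0003] deg [-0.    0.06 -0.06] min rows 0.01
```

Good. Close on the head.

Call:
arm_command --pt "0 0 0 0 0 0 1" --pt "0 0 0 0 0 0 1" --pt "0 0 0 0 0 0 1" --pt "0 0 0 0 0 0 1" --pt "0 0 0 0 0 0 1" --pt "0 0 0 0 0 0 1" --pt "0 0 0 0 0 0 1"

```text
t: 9.5
ee_pos: [0.5336, 0.1364, 0.0041]
tcp_rot: [[0.001, 0.083, 0.997], [0.001, 0.997, -0.083], [-1.0, 0.001, 0.001]]
contact_force: [0.6, -0.6, -1.2]
finger_gap: 0.0542
```

```bash
python3 - <<'E'
from h import *
st()
o=np.array([.5093,-.1616]); a=np.array([.021,1])
# head when nose at fixture y=+95 -> head at 252
plan(np.r_[o+a*.252,.004],down(-1.2),n=3)
E
```

```text
t 9.50 pos [0.5336 0.1364 0.0041] jawyaw -4.79 gap 0.0542 F [ 0.6 -0.6 -1.2] M [-0.08  0.02 -0.01] q [ 8.1 39.  98.7  0.1 42.2 12.8]
[0.0, -0.105, -0.034, -0.007, 0.0, -0.0]
[0.0, -0.105, -0.036, -0.007, 0.0, -0.0]
[0.0, -0.104, -0.038, -0.007, 0.0, -0.0]
```

Call:
arm_command --pt "0 -0.1 -0.034 -0.007 0 0 1" --pt "0 -0.1 -0.036 -0.007 0 0 1" --pt "0 -0.08 -0.036 -0.006 0 0 1"

```text
t: 9.8
ee_pos: [0.5159, 0.0958, 0.0041]
tcp_rot: [[0.004, 0.017, 1.0], [0.002, 1.0, -0.017], [-1.0, 0.002, 0.003]]
contact_force: [-0.7, 0.4, 0.0]
finger_gap: 0.0533
```

```bash
python3 - <<'E'
from h import *
eyes.grab_frame("top");eyes.grab_frame("top");st()
grab("scene","s6"); im=cv2.imread("pics/s6.png"); cv2.imwrite("pics/s6z.png",cv2.resize(im[180:290,300:440],(760,597),interpolation=cv2.INTER_CUBIC))
o=np.array([.5093,-.1616]); a=np.array([.021,1])
to(np.r_[o+a*.252,.004],down(-1.2))
E
```

```text
t 9.90 pos [0.5154 0.0953 0.0041] jawyaw -1.08 gap 0.0537 F [ 0.5 -0.6 -0.2] M [-0.2   0.15  0.01] q [3.900e+00 3.780e+01 1.026e+02 1.000e-01 3.940e+01 4.900e+00]
shift units [ 0.0008 -0.0369 -0.0077] (mm [ 0.1 -5.5 -1.2] ) turn units [ 0.0004  0.0009 -0.0005] deg [ 0.07  0.16 -0.09] min rows 0.11
```

View pics/s6z.png

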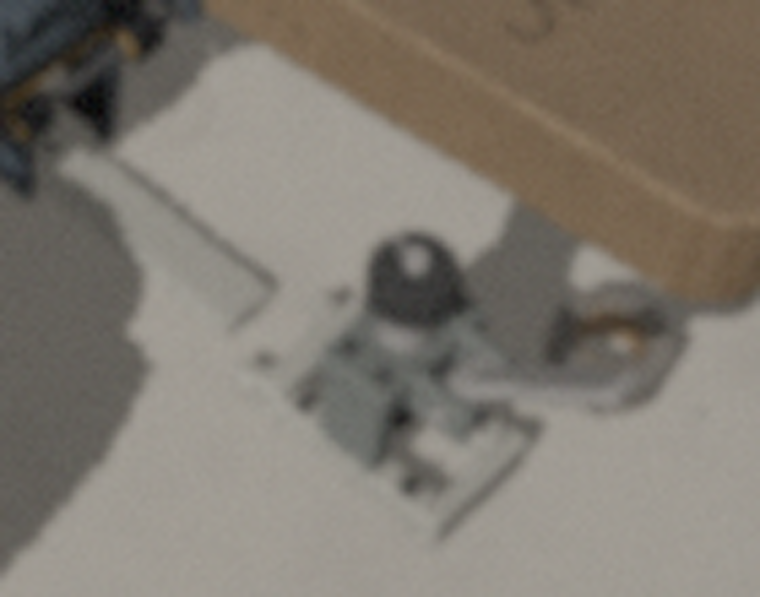

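Call:
arm_command --pt "0 -0.08 -0.005 0 0 0 1" --pt "0 -0.1 0 0 0 0 1" --pt "0 -0.1 0 0 0 0 1"

```text
t: 10.25
ee_pos: [0.5151, 0.0541, 0.0041]
tcp_rot: [[0.004, 0.018, 1.0], [0.002, 1.0, -0.018], [-1.0, 0.002, 0.004]]
contact_force: [-1.5, 4.4, 1.4]
finger_gap: 0.0539
```

```bash
python3 - <<'E'
from h import *
eyes.grab_frame("top");st()
y=r.sense()["ee_pos"][1]; print(.5093+.021*(y+.1616), "nose fix y", y+.1616-.157)
E
```

```text
t 10.30 pos [0.515  0.0522 0.0041] jawyaw -1.10 gap 0.0536 F [-2.2 -6.9  2.8] M [-0.98  0.45 -0.18] q [-9.000e-01  3.750e+01  1.036e+02  2.000e-01  3.870e+01  1.000e-01]
0.5137906360439354 nose fix y 0.056839811615971264
```

Call:
arm_command --pt "0 -0.06 -0.008 0 0 0 1" --pt "0 -0.1 -0.003 0 0 0 1" --pt "0 -0.1 0 0 0 0 1"

```text
t: 10.6
ee_pos: [0.5129, 0.0118, 0.0041]
tcp_rot: [[0.004, 0.019, 1.0], [0.002, 1.0, -0.019], [-1.0, 0.002, 0.004]]
contact_force: [0.7, 2.0, 0.0]
finger_gap: 0.0537
```

```bash
python3 - <<'E'
from h import *
eyes.grab_frame("top");st()
y=r.sense()["ee_pos"][1]; print(.5093+.021*(y+.1616), "nose fix y", y+.1616-.157)
E
```

```text
t 10.65 pos [0.513  0.01   0.0041] jawyaw -1.14 gap 0.0535 F [-0.2 -3.9  1.1] M [-0.58  0.21  0.02] q [ -5.6  37.3 104.3   0.2  38.2  -4.6]
0.51290320157332 nose fix y 0.014581027300953814
```

Call:
arm_command --pt "0 -0.08 0 0 0 0 1" --pt "0 -0.1 0 0 0 0 1" --pt "0 -0.1 0 0 0 0 1" --pt "0 -0.06 0 0 0 0 1"

```text
t: 11.05
ee_pos: [0.5121, -0.0434, 0.0041]
tcp_rot: [[0.005, 0.019, 1.0], [0.002, 1.0, -0.019], [-1.0, 0.002, 0.005]]
contact_force: [-0.9, 1.8, 1.5]
finger_gap: 0.054
```

```bash
python3 - <<'E'
from h import *
eyes.grab_frame("top");st()
y=r.sense()["ee_pos"][1]; print(.5093+.021*(y+.1616), "nose fix y", y+.1616-.157)
E
```

```text
t 11.10 pos [ 0.5121 -0.0443  0.0041] jawyaw -1.12 gap 0.0534 F [ 0.3 -3.6  1.3] M [-0.54  0.2  -0.02] q [-11.7  37.3 104.2   0.2  38.2 -10.7]
0.5117630600907759 nose fix y -0.03971142424876639
```

Call:
arm_command --pt "0 -0.025 0 0 0 0 1" --pt "0 -0.02 0 0 0 0 1"

```text
t: 11.3
ee_pos: [0.512, -0.0512, 0.0041]
tcp_rot: [[0.005, 0.02, 1.0], [0.002, 1.0, -0.02], [-1.0, 0.002, 0.005]]
contact_force: [-1.3, 1.7, 1.4]
finger_gap: 0.0537
```

```bash
python3 - <<'E'
from h import *
eyes.grab_frame("top");st()
E
```

```text
t 11.35 pos [ 0.5119 -0.0515  0.0041] jawyaw -1.15 gap 0.0536 F [-0.1 -2.6  0.9] M [-0.46  0.23 -0.06] q [-12.5  37.4 104.1   0.2  38.3 -11.5]
```

Call:
arm_command --pt "0 -0.015 0 0 0 0 1" --pt "0 -0.01 0 0 0 0 1"

```text
t: 11.55
ee_pos: [0.5116, -0.0539, 0.0041]
tcp_rot: [[0.004, 0.02, 1.0], [0.003, 1.0, -0.02], [-1.0, 0.003, 0.004]]
contact_force: [2.0, 22.7, 3.0]
finger_gap: 0.0534
```

```bash
python3 - <<'E'
from h import *
eyes.grab_frame("top");st()
E
```

```text
t 11.60 pos [ 0.5116 -0.0538  0.0041] jawyaw -1.13 gap 0.0537 F [ 1.1 12.8  2.6] M [ 2.37 -0.07  0.14] q [-12.8  37.4 104.1   0.4  38.3 -12. ]
```

Call:
arm_command --pt "0 -0.01 0 0 0 0 1"

```text
t: 11.7
ee_pos: [0.5114, -0.0539, 0.0041]
tcp_rot: [[0.004, 0.02, 1.0], [0.005, 1.0, -0.02], [-1.0, 0.005, 0.004]]
contact_force: [2.7, 20.0, 3.0]
finger_gap: 0.0536
```

```bash
python3 - <<'E'
from h import *
eyes.grab_frame("top");st()
E
```

```text
t 11.75 pos [ 0.5114 -0.0538  0.0041] jawyaw -1.12 gap 0.0534 F [ 1.3 18.   3.3] M [ 3.12 -0.31  0.31] q [-12.9  37.4 104.1   0.5  38.4 -12.2]
```

Call:
arm_command --pt "0 0 0 0 0 0 -1" --pt "0 0 0 0 0 0 -1" --pt "0 0 0 0 0 0 -1" --pt "0 0 0 0 0 0 -1" --pt "-0.1 0 0 0 0 0 -1" --pt "-0.3 0 0 0 0 0 -1" --pt "-0.32 0 0 0 0 0 1" --pt "-0.32 0 0 0 0 0 1" --pt "-0.32 0 0 0 0 0 1" --pt "-0.1 -0.1 0 0 0 0 1"

```text
t: 12.75
ee_pos: [0.5085, -0.0687, 0.2288]
tcp_rot: [[-0.002, 0.017, 1.0], [0.006, 1.0, -0.017], [-1.0, 0.006, -0.003]]
contact_force: [0.9, 0.3, -1.3]
finger_gap: 0.062
```

```bash
python3 - <<'E'
from h import *
eyes.grab_frame("top");grab("wrist","w6");st(); plan([.5077,-.235,.22],down(-1.2))
im=cv2.imread("pics/w6.png"); cv2.imwrite("pics/w6z.png",cv2.resize(im[0:260,200:450],(577,600),interpolation=cv2.INTER_CUBIC))
E
```

```text
t 12.85 pos [ 0.5085 -0.0704  0.2268] jawyaw -1.09 gap 0.0541 F [ 1.   0.2 -1.1] M [-0.12  0.05  0.04] q [-14.7  18.6  91.4   0.2  70.2 -13.7]
[0.01, -0.274, 0.004, 0.0, -0.0, -0.0]
[0.01, -0.274, 0.004, 0.0, -0.0, -0.0]
[0.011, -0.274, 0.004, 0.0, -0.0, -0.0]
[0.011, -0.274, 0.004, 0.0, -0.0, -0.0]
```

View pics/w6.png

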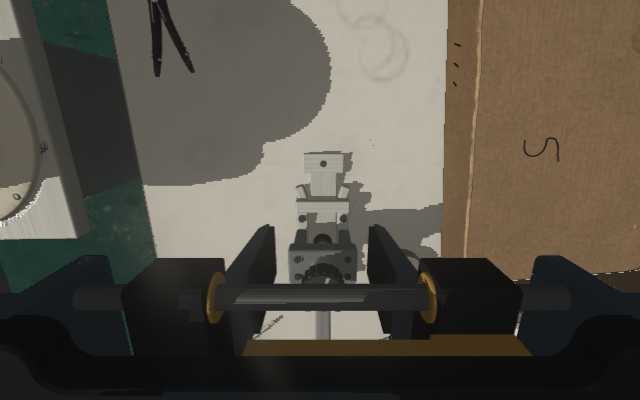

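Call:
arm_command --pt "0.01 -0.27 0 0 0 0 1" --pt "0.01 -0.28 0 0 0 0 1" --pt "0.01 -0.28 0.005 0 0 0 1" --pt "0.01 -0.22 0.005 0 0 0 1" --pt "0 -0.03 0 0 0 0 1"

```text
t: 13.35
ee_pos: [0.5047, -0.2352, 0.2143]
tcp_rot: [[-0.008, 0.017, 1.0], [0.008, 1.0, -0.017], [-1.0, 0.008, -0.008]]
contact_force: [-0.5, 0.6, -0.9]
finger_gap: 0.0141
```

```bash
python3 - <<'E'
from h import *
eyes.grab_frame("top");eyes.grab_frame("top");st();grab("wrist","w7"); to([.5077,-.235,.19],down(-1.2))
E
```

```text
t 13.45 pos [ 0.5047 -0.2327  0.2145] jawyaw -0.92 gap 0.0063 F [-0.2  0.6 -0.1] M [-0.04  0.03 -0.03] q [-31.   23.   86.4   0.2  71.3 -30.2]
shift units [ 0.1658 -0.0232  0.0209] (mm [24.9 -3.5  3.1] ) turn units [ 0.0019 -0.0027 -0.0029] deg [ 0.34 -0.49 -0.53] min rows 0.51
```

View pics/w7.png

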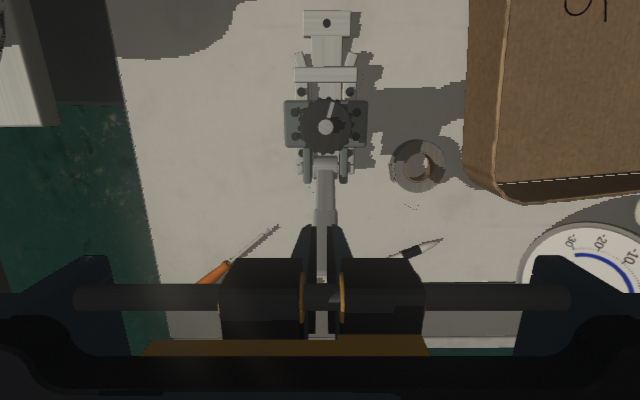

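```bash
python3 - <<'E'
im=__import__("cv2").imread("pics/w7.png"); import cv2
cv2.imwrite("pics/w7z.png",cv2.resize(im[60:190,270:390],(738,800),interpolation=cv2.INTER_CUBIC)[:600])
E
```

```text
(no output)
```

View pics/w7z.png

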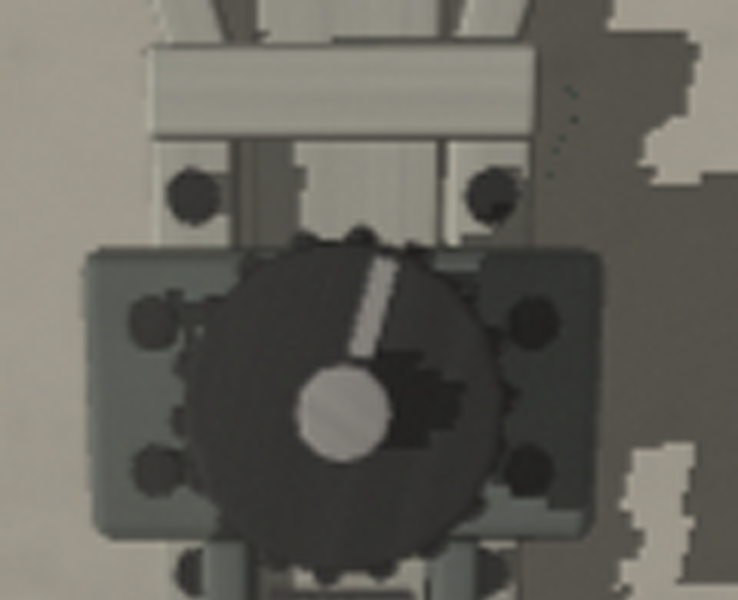

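```bash
python3 - <<'E'
from h import *
f=load("w7"); s=6.15
Z=lambda u,v,z: onz(f,270+u/s,60+v/s,z).round(4)
print("nut",Z(345,410,.15))
print("beam",[Z(*c,.094) for c in [(88,250),(600,250),(592,540),(95,540)]])
fl,fr,bl,br=[Z(*c,.027) for c in [(150,46),(535,45),(153,138),(533,136)]]; print("roof",fl,fr,bl,br)
d=fr-fl;print(np.degrees(np.arctan2(d[1],d[0]))); print((fl+fr)/2,(bl+br)/2)
st()
E
```

```text
nut [ 0.5086 -0.1606  0.15  ]
beam [array([ 0.4701, -0.1387,  0.094 ]), array([ 0.5478, -0.14  ,  0.094 ]), array([ 0.5478, -0.1835,  0.094 ]), array([ 0.469 , -0.1823,  0.094 ])]
roof [ 0.4747 -0.1011  0.027 ] [ 0.5444 -0.1022  0.027 ] [ 0.4746 -0.1166  0.027 ] [ 0.5443 -0.1175  0.027 ]
-0.9041624919699948
[ 0.50955 -0.10165  0.027  ] [ 0.50945 -0.11705  0.027  ]
t 13.50 pos [ 0.5048 -0.2317  0.2149] jawyaw -0.86 gap 0.0024 F [-0.6  0.5 -0. ] M [-0.06  0.05 -0.02] q [-30.9  23.   86.4   0.2  71.3 -30.2]
```

Call:
arm_command --pt "0.1 0 0.005 0 0 0 1" --pt "0.1 0 0.005 0 0 0 1" --pt "0.08 -0.02 0 0 0 0 1" --pt "0.08 -0.02 0 0 0 0 1" --pt "0.06 -0.03 0 0 0 0 1"

```text
t: 14.0
ee_pos: [0.5063, -0.2357, 0.1495]
tcp_rot: [[-0.008, 0.01, 1.0], [0.01, 1.0, -0.009], [-1.0, 0.01, -0.008]]
contact_force: [-0.5, -0.0, 1.3]
finger_gap: 0.0004
```

```bash
cat >> h.py <<'E'
O=np.array([.5087,-.161])
def leverphi(yt,zt,edge=.016):
    from scipy.optimize import brentq
    ye=yt-O[1]-edge
    # |perp distance| of the tip edge from the line through pivot =8mm : n=(sin,cos)
    g=lambda p:(ye+.042)*np.sin(p)+(zt-.088)*np.cos(p)-.008
    return brentq(g,np.radians(-30),np.radians(80))
def lev():
    s=st(); p=leverphi(s["ee_pos"][1],s["ee_pos"][2]); print("lever angle if touching (rad)",np.radians(55)-p,"phi",np.degrees(p))
E
python3 - <<'E'
from h import *
eyes.grab_frame("top");lev(); grab("wrist","w8")
E
```

```text
t 14.05 pos [ 0.5058 -0.2362  0.1483] jawyaw -0.56 gap 0.0007 F [-1.5 -0.9 -1.8] M [-0.1   0.02 -0.  ] q [-31.3  27.5  90.5   0.3  62.7 -30.9]
lever angle if touching (rad) 0.17693047051150546 phi 44.86263077242687
```

View pics/w8.png

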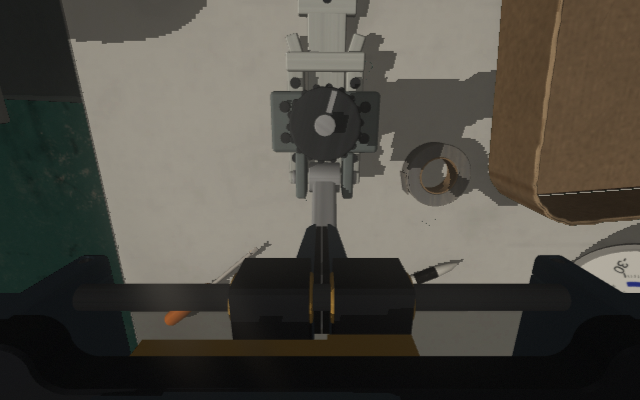

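Call:
arm_command --pt "0.06 -0.03 0 0 0 0 1" --pt "0.06 -0.03 0 0 0 0 1" --pt "0.04 -0.02 0 0 0 0 1" --pt "0.02 -0.01 0 0 0 0 1"

```text
t: 14.5
ee_pos: [0.5065, -0.2514, 0.1212]
tcp_rot: [[-0.007, 0.011, 1.0], [0.009, 1.0, -0.011], [-1.0, 0.009, -0.007]]
contact_force: [0.4, 0.2, 1.2]
finger_gap: 0.0003
```

```bash
python3 - <<'E'
from h import *
eyes.grab_frame("top");lev()
E
```

```text
t 14.55 pos [ 0.5063 -0.2514  0.1209] jawyaw -0.62 gap 0.0004 F [-0.4 -0.9 -0.5] M [-0.09  0.01  0.01] q [-32.6  30.   91.2   0.3  59.4 -32.1]
lever angle if touching (rad) 0.5986723335423438 phi 20.698601976775386
```

Call:
arm_command --pt "-0.15 0 0 0 0 0 0.2" --pt "-0.25 0.05 0 0 0 0 -0.4" --pt "-0.15 0.15 0.005 0 0.003 0.002 -0.4" --pt "0 0.2 0.005 0 0.002 0.002 -0.4" --pt "0 0.15 0.005 0 0 0 -0.4" --pt "0 0.05 0 0 0 0 -0.4"

```text
t: 15.15
ee_pos: [0.5101, -0.1608, 0.2081]
tcp_rot: [[-0.023, 0.015, 1.0], [0.024, 1.0, -0.014], [-0.999, 0.023, -0.023]]
contact_force: [-1.1, -0.6, 0.4]
finger_gap: 0.0456
```

```bash
python3 - <<'E'
from h import *
eyes.grab_frame("top");eyes.grab_frame("top");st();grab("wrist","w9"); g=grab("scene","s9"); to([.5086,-.1607,.15],down(-1)); to([.5086,-.1607,.116],down(-1))
cv2.imwrite("pics/s9z.png",cv2.resize(g["img"][190:290,350:440,::-1],(540,600),interpolation=cv2.INTER_CUBIC))
for a in (.5,.61,.7):
    p=np.radians(55)-a; Y=-.042-.111*np.cos(p)+.008*np.sin(p);Zz=.088+.111*np.sin(p)+.008*np.cos(p)
    for x in (-.011,.011):
        X=np.array([O[0]+.0175*Y+x,O[1]+Y,Zz]); q=proj(g,X); print(a,x,q.round(1),((q-[350,190])*6).round(0))
E
```

```text
t 15.25 pos [ 0.5099 -0.1617  0.2077] jawyaw -0.79 gap 0.0536 F [ 0.6  0.2 -0.8] M [-0.07 -0.01 -0.06] q [-24.4  22.3  88.9   0.7  70.6 -23.9]
shift units [3.832e-01 6.300e-03 1.000e-04] (mm [57.5  0.9  0. ] ) turn units [ 0.0007 -0.0077 -0.0073] deg [ 0.12 -1.39 -1.31] min rows 1.15
shift units [0.6097 0.0011 0.0056] (mm [91.5  0.2  0.8] ) turn units [ 0.0007 -0.0077 -0.0073] deg [ 0.12 -1.39 -1.31] min rows 1.83
0.5 -0.011 [416.8 265. ] [401. 450.]
0.5 0.011 [422.2 259.4] [433. 416.]
0.61 -0.011 [417.9 268.9] [407. 473.]
0.61 0.011 [423.2 263.2] [439. 439.]
0.7 -0.011 [418.4 271.8] [411. 491.]
0.7 0.011 [423.7 266.2] [442. 457.]
```

View pics/s9z.png

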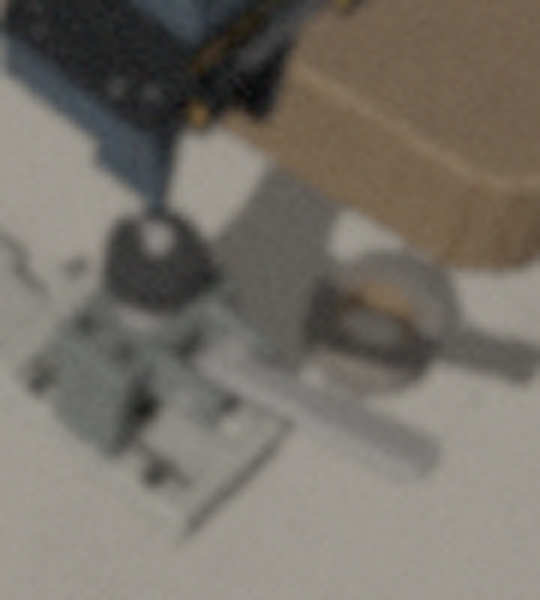

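View pics/w9.png

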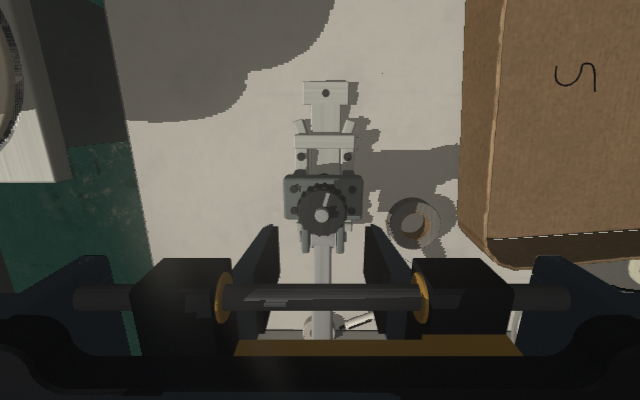

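Call:
arm_command --pt "0.1 0 0 0 -0.004 -0.004 -0.5" --pt "0.12 0.002 0 0 -0.003 -0.003 -0.5" --pt "0.08 0.002 0 0 -0.001 -0.001 -0.5" --pt "0.02 0 0 0 0 0 -0.5"

```text
t: 15.75
ee_pos: [0.5097, -0.1664, 0.1577]
tcp_rot: [[0.003, 0.019, 1.0], [-0.004, 1.0, -0.019], [-1.0, -0.004, 0.003]]
contact_force: [0.1, -0.3, 0.3]
finger_gap: 0.0686
```

```bash
python3 - <<'E'
from h import *
eyes.grab_frame("top");eyes.grab_frame("top");st();to([.5086,-.1607,.116],down(-1))
E
```

```text
t 15.85 pos [ 0.5101 -0.1664  0.1585] jawyaw -1.07 gap 0.0686 F [ 0.6 -0.4  0.5] M [-0.11 -0.03 -0.07] q [-24.3  24.8  93.7  -0.2  61.2 -23.2]
shift units [ 0.2832  0.039  -0.0119] (mm [42.5  5.9 -1.8] ) turn units [-0.0004  0.001   0.0014] deg [-0.07  0.19  0.26] min rows 0.86
```

Call:
arm_command --pt "0.05 0.02 -0.006 0 0.001 0.001 -0.5" --pt "0.07 0.015 -0.005 0 0 0 -0.5" --pt "0.07 0.005 0 0 0 0 -0.5" --pt "0.05 0 0 0 0 0 -0.5"

```text
t: 16.25
ee_pos: [0.5099, -0.1613, 0.1217]
tcp_rot: [[0.003, 0.02, 1.0], [-0.002, 1.0, -0.02], [-1.0, -0.002, 0.003]]
contact_force: [0.1, -0.6, 0.2]
finger_gap: 0.0689
```

```bash
python3 - <<'E'
from h import *
eyes.grab_frame("top");eyes.grab_frame("top");st();to([.5086,-.1607,.117],down(-1))
E
```

```text
t 16.35 pos [ 0.5094 -0.1612  0.1215] jawyaw -1.13 gap 0.0685 F [-0.5 -0.5  1.3] M [-0.1   0.   -0.01] q [-23.9  27.6  96.2  -0.1  56.1 -22.8]
shift units [ 0.0299  0.0033 -0.0057] (mm [ 4.5  0.5 -0.9] ) turn units [-0.0007  0.0005  0.0006] deg [-0.13  0.1   0.11] min rows 0.09
```

Call:
arm_command --pt "0.025 0.003 -0.005 0 0 0 -0.5" --pt "0 0 0 0 0 0 1" --pt "0 0 0 0 0 0 1" --pt "0 0 0 0 0 0 1" --pt "0 0 0 0 0 0 1" --pt "0 0 0 0 0 0 1"

```text
t: 16.95
ee_pos: [0.5086, -0.1609, 0.1181]
tcp_rot: [[0.002, 0.019, 1.0], [-0.002, 1.0, -0.019], [-1.0, -0.002, 0.002]]
contact_force: [-0.3, -1.9, -0.7]
finger_gap: 0.0412
```

```bash
python3 - <<'E'
from h import *
eyes.grab_frame("top");st();to([.5086,-.1607,.117],down(-1))
E
```

```text
t 17.00 pos [ 0.5086 -0.1608  0.1181] jawyaw -1.11 gap 0.0413 F [-1.9 -1.3 -0.8] M [-0.23  0.2  -0.02] q [-23.9  27.8  96.5  -0.1  55.6 -22.7]
shift units [ 0.0073  0.001  -0.0001] (mm [ 1.1  0.2 -0. ] ) turn units [-0.0006  0.0005  0.0007] deg [-0.11  0.1   0.13] min rows 0.02
```

Call:
arm_command --pt "0 0 0 0.015 0 0 1" --pt "0 0 0 0.03 0 0 1" --pt "0 0 0 0.03 0 0 1" --pt "0 0 0 0.03 0 0 1" --pt "0 0 0 0.03 0 0 1"

```text
t: 17.5
ee_pos: [0.5081, -0.1609, 0.1182]
tcp_rot: [[0.001, 0.44, 0.898], [-0.003, 0.898, -0.44], [-1.0, -0.002, 0.002]]
contact_force: [-1.6, -0.8, 0.3]
finger_gap: 0.0411
```

```bash
python3 - <<'E'
from h import *
st()
E
```

```text
t 17.50 pos [ 0.5081 -0.1609  0.1182] jawyaw -26.11 gap 0.0411 F [-1.6 -0.8  0.3] M [-0.11  0.2   0.34] q [-23.9  27.7  96.5  -0.1  55.6   2.3]
```

Call:
arm_command --pt "0 0 0 0.03 0 0 1" --pt "0 0 0 0.03 0 0 1"

```text
t: 17.7
ee_pos: [0.5079, -0.1608, 0.1182]
tcp_rot: [[0.001, 0.606, 0.795], [-0.003, 0.795, -0.606], [-1.0, -0.002, 0.002]]
contact_force: [-1.5, 0.1, -0.6]
finger_gap: 0.0414
```

Call:
arm_command --pt "0 0 0 0.03 0 0 1" --pt "0 0 0 0.03 0 0 1"

```text
t: 17.9
ee_pos: [0.5077, -0.1607, 0.1183]
tcp_rot: [[0.0, 0.75, 0.662], [-0.003, 0.662, -0.75], [-1.0, -0.002, 0.002]]
contact_force: [-1.4, 0.9, 0.3]
finger_gap: 0.0419
```

```bash
python3 - <<'E'
from h import *
st()
E
```

```text
t 17.90 pos [ 0.5077 -0.1607  0.1183] jawyaw -48.55 gap 0.0419 F [-1.4  0.9  0.3] M [-0.16  0.27  0.35] q [-23.9  27.7  96.6  -0.2  55.6  24.7]
```

Call:
arm_command --pt "0 0 0 0.03 0 0 1" --pt "0 0 0 0.03 0 0 1"

```text
t: 18.1
ee_pos: [0.5075, -0.1605, 0.1183]
tcp_rot: [[-0.0, 0.864, 0.503], [-0.003, 0.503, -0.864], [-1.0, -0.001, 0.002]]
contact_force: [-0.9, 0.4, 0.2]
finger_gap: 0.041
```

Call:
arm_command --pt "0 0 0 0.025 0 0 1" --pt "0 0 0 0.025 0 0 1"

```text
t: 18.3
ee_pos: [0.5074, -0.1603, 0.1183]
tcp_rot: [[-0.0, 0.935, 0.356], [-0.003, 0.356, -0.935], [-1.0, -0.001, 0.002]]
contact_force: [-1.7, 0.1, 1.1]
finger_gap: 0.0415
```

```bash
python3 - <<'E'
from h import *
st()
E
```

```text
t 18.30 pos [ 0.5074 -0.1603  0.1183] jawyaw -69.15 gap 0.0415 F [-1.7  0.1  1.1] M [-0.07  0.33  0.37] q [-23.9  27.7  96.6  -0.2  55.7  45.4]
```

Call:
arm_command --pt "0 0 0 0.025 0 0 1" --pt "0 0 0 0.025 0 0 1"

```text
t: 18.5
ee_pos: [0.5073, -0.1603, 0.1186]
tcp_rot: [[-0.0, 0.98, 0.2], [-0.003, 0.2, -0.98], [-1.0, -0.001, 0.003]]
contact_force: [-2.6, 0.0, 3.9]
finger_gap: 0.0415
```

Call:
arm_command --pt "0 0 0 0.025 0 0 1" --pt "0 0 0 0.025 0 0 1"

```text
t: 18.7
ee_pos: [0.5073, -0.1601, 0.1192]
tcp_rot: [[-0.0, 0.999, 0.038], [-0.003, 0.038, -0.999], [-1.0, -0.0, 0.003]]
contact_force: [-2.2, 3.0, 7.4]
finger_gap: 0.041
```

```bash
python3 - <<'E'
from h import *
st()
E
```

```text
t 18.70 pos [ 0.5073 -0.1601  0.1192] jawyaw -87.83 gap 0.0410 F [-2.2  3.   7.4] M [0.28 0.63 0.39] q [-23.8  27.6  96.6  -0.2  55.8  64.1]
```

Call:
arm_command --pt "0 0 0 -0.025 0 0 1" --pt "0 0 0 -0.025 0 0 1" --pt "0 0 0 -0.02 0 0 1"

```text
t: 19.0
ee_pos: [0.5073, -0.1602, 0.1192]
tcp_rot: [[0.0, 0.967, 0.256], [-0.003, 0.256, -0.967], [-1.0, -0.001, 0.003]]
contact_force: [0.2, -1.9, -4.3]
finger_gap: 0.0414
```

```bash
python3 - <<'E'
from h import *
eyes.grab_frame("top");st()
E
```

```text
t 19.05 pos [ 0.5073 -0.1602  0.1192] jawyaw -74.92 gap 0.0412 F [ 0.1 -1.5 -3.3] M [-0.34  0.15 -0.32] q [-23.9  27.6  96.6  -0.2  55.7  51.2]
```

Call:
arm_command --pt "0 0 0 0 0 0 -0.5" --pt "0 0 0 0 0 0 -0.5" --pt "0 0 0 0 0 0 -0.5" --pt "0 0 0 0 0 0 -0.5" --pt "-0.1 0 0 0 0 0 -0.5" --pt "-0.25 0 0 0 0 0 -0.5" --pt "-0.15 0 0 -0.03 0 0 1"

```text
t: 19.75
ee_pos: [0.506, -0.1593, 0.1939]
tcp_rot: [[-0.005, 0.939, 0.344], [-0.001, 0.344, -0.939], [-1.0, -0.005, -0.001]]
contact_force: [0.2, -0.0, 0.4]
finger_gap: 0.0629
```

```bash
python3 - <<'E'
from h import *
st(); plan([.5068,-.265,.18],down(-1),n=10)
E
```

```text
t 19.75 pos [ 0.506  -0.1593  0.1939] jawyaw -69.90 gap 0.0629 F [ 0.2 -0.   0.4] M [-0.06  0.13  0.  ] q [-23.8  22.1  91.7  -0.2  66.4  46.1]
[0.009, -0.024, 0.066, -0.038, -0.0, 0.0]
[0.009, -0.031, 0.063, -0.038, -0.0, 0.0]
[0.009, -0.039, 0.059, -0.038, -0.0, 0.0]
[0.009, -0.046, 0.054, -0.038, -0.0, 0.0]
[0.009, -0.052, 0.048, -0.038, -0.0, 0.0]
[0.009, -0.057, 0.041, -0.038, -0.0, 0.0]
[0.009, -0.062, 0.034, -0.038, -0.0, 0.0]
[0.009, -0.065, 0.027, -0.038, -0.0, 0.0]
[0.009, -0.068, 0.019, -0.038, -0.0, 0.0]
[0.009, -0.07, 0.01, -0.038, -0.0, 0.0]
```

Call:
arm_command --pt "0.005 -0.024 0.066 -0.038 0 0 1" --pt "0.005 -0.031 0.063 -0.038 0 0 1" --pt "0.005 -0.039 0.059 -0.038 0 0 1" --pt "0.005 -0.046 0.054 -0.038 0 0 1" --pt "0.005 -0.052 0.048 -0.038 0 0 1" --pt "0.005 -0.057 0.041 -0.038 0 0 1" --pt "0.005 -0.062 0.034 -0.038 0 0 1" --pt "0.005 -0.065 0.027 -0.038 0 0 1" --pt "0.005 -0.068 0.019 -0.038 0 0 1" --pt "0.005 -0.07 0.01 -0.038 0 0 1"

```text
t: 20.75
ee_pos: [0.5105, -0.2684, 0.1915]
tcp_rot: [[0.003, -0.019, 1.0], [-0.004, 1.0, 0.019], [-1.0, -0.004, 0.003]]
contact_force: [-0.1, 0.1, -0.4]
finger_gap: 0.0003
```

```bash
python3 - <<'E'
from h import *
eyes.grab_frame("top");eyes.grab_frame("top");st(); to([.5068,-.265,.15],down(-1)); f=grab("wrist","w10"); g=grab("scene","s10")
cv2.imwrite("pics/s10z.png",cv2.resize(g["img"][190:290,350:440,::-1],(540,600),interpolation=cv2.INTER_CUBIC))
for a in (.45,.53,.61):
    p=np.radians(55)-a; Y=-.042-.111*np.cos(p)+.008*np.sin(p);Zz=.088+.111*np.sin(p)+.008*np.cos(p)
    print(a,[((proj(g,[O[0]+.0175*Y+x,O[1]+Y,Zz])-[350,190])*6).round(0) for x in (-.011,.011)])
E
```

```text
t 20.85 pos [ 0.5105 -0.269   0.1914] jawyaw 0.90 gap 0.0006 F [ 0.9 -0.1 -0.4] M [-0.07  0.07 -0.  ] q [-33.7  25.6  85.9  -0.1  68.2 -34.5]
shift units [ 0.2755  0.0282 -0.0248] (mm [41.3  4.2 -3.7] ) turn units [0.0105 0.0008 0.0013] deg [1.9  0.15 0.23] min rows 0.83
0.45 [array([397., 439.]), array([429., 406.])]
0.53 [array([403., 456.]), array([435., 423.])]
0.61 [array([407., 473.]), array([439., 439.])]
```

View pics/s10z.png

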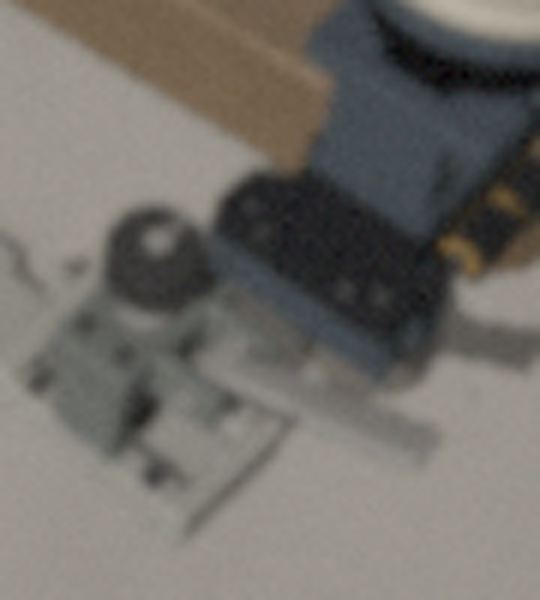

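View pics/w10.png

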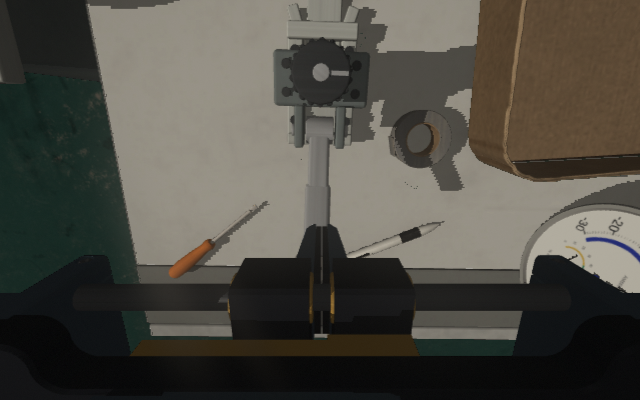

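Call:
arm_command --pt "0.1 0.01 -0.01 0.005 0 0 1" --pt "0.12 0.01 -0.01 0.004 0 0 1" --pt "0.08 0.005 -0.005 0.001 0 0 1"

```text
t: 21.25
ee_pos: [0.5078, -0.2629, 0.1471]
tcp_rot: [[0.006, 0.034, 0.999], [-0.005, 0.999, -0.034], [-1.0, -0.005, 0.006]]
contact_force: [-0.1, 0.7, -0.4]
finger_gap: 0.0004
```

```bash
python3 - <<'E'
from h import *
eyes.grab_frame("top");lev()
E
```

```text
t 21.30 pos [ 0.507  -0.2623  0.1456] jawyaw -1.97 gap 0.0005 F [-1.5  0.8 -2.2] M [-0.12  0.1  -0.01] q [-33.3  28.2  89.8  -0.1  61.7 -31.3]
lever angle if touching (rad) 0.39150333449699815 phi 32.56851126802348
```

Call:
arm_command --pt "0.03 -0.005 0 0 0 0 1" --pt "0.03 -0.005 0 0 0 0 1"

```text
t: 21.5
ee_pos: [0.5072, -0.263, 0.1368]
tcp_rot: [[0.004, 0.038, 0.999], [-0.004, 0.999, -0.038], [-1.0, -0.004, 0.004]]
contact_force: [0.7, -0.8, 0.1]
finger_gap: 0.0007
```

```bash
python3 - <<'E'
from h import *
lev();eyes.grab_frame("top");lev();eyes.grab_frame("top");lev()
E
```

```text
t 21.50 pos [ 0.5072 -0.263   0.1368] jawyaw -2.16 gap 0.0007 F [ 0.7 -0.8  0.1] M [-0.09  0.05 -0.05] q [-33.4  28.8  90.3  -0.1  60.6 -31.2]
lever angle if touching (rad) 0.4779893064321035 phi 27.613230089055055
t 21.55 pos [ 0.5071 -0.2631  0.1362] jawyaw -2.15 gap 0.0002 F [-0.7  0.5 -1.2] M [-0.08  0.12  0.04] q [-33.4  28.9  90.3  -0.1  60.5 -31.2]
lever angle if touching (rad) 0.4836683135184052 phi 27.28784695118508
t 21.60 pos [ 0.5071 -0.2631  0.1366] jawyaw -2.13 gap 0.0002 F [0.1 0.5 0.4] M [-0.1   0.12  0.02] q [-33.4  28.9  90.3  -0.1  60.6 -31.2]
lever angle if touching (rad) 0.4806395616307997 phi 27.46138165153716
```

Call:
arm_command --pt "0.02 -0.005 0 0 0 0 1"

```text
t: 21.7
ee_pos: [0.5075, -0.2641, 0.1342]
tcp_rot: [[0.005, 0.037, 0.999], [-0.004, 0.999, -0.037], [-1.0, -0.004, 0.005]]
contact_force: [0.5, -0.7, 0.4]
finger_gap: 0.0003
```

```bash
python3 - <<'E'
from h import *
lev();eyes.grab_frame("top");lev();eyes.grab_frame("top");lev()
E
```

```text
t 21.70 pos [ 0.5075 -0.2641  0.1342] jawyaw -2.15 gap 0.0003 F [ 0.5 -0.7  0.4] M [-0.09  0.05 -0.05] q [-33.4  29.1  90.4  -0.1  60.2 -31.3]
lever angle if touching (rad) 0.5097394903691521 phi 25.794078550698114
t 21.75 pos [ 0.5073 -0.2641  0.1335] jawyaw -2.15 gap 0.0006 F [ 0.2 -0.3 -0.5] M [-0.05  0.05 -0.04] q [-33.5  29.1  90.4  -0.1  60.2 -31.3]
lever angle if touching (rad) 0.5162194480730256 phi 25.422804322842875
t 21.80 pos [ 0.5071 -0.264   0.1336] jawyaw -2.15 gap 0.0005 F [1.  0.3 0.8] M [-0.08  0.08 -0.03] q [-33.5  29.1  90.4  -0.1  60.2 -31.3]
lever angle if touching (rad) 0.5149808988139715 phi 25.493767968105733
```

Call:
arm_command --pt "0.02 -0.005 0 0 0 0 1"

```text
t: 21.9
ee_pos: [0.5074, -0.265, 0.131]
tcp_rot: [[0.005, 0.038, 0.999], [-0.004, 0.999, -0.038], [-1.0, -0.004, 0.005]]
contact_force: [-1.3, -0.6, 0.2]
finger_gap: 0.0003
```

```bash
python3 - <<'E'
from h import *
lev();eyes.grab_frame("top");lev();eyes.grab_frame("top");lev()
E
```

```text
t 21.90 pos [ 0.5074 -0.265   0.131 ] jawyaw -2.15 gap 0.0003 F [-1.3 -0.6  0.2] M [-0.16  0.08  0.01] q [-33.5  29.3  90.5  -0.1  59.8 -31.3]
lever angle if touching (rad) 0.5463552474908608 phi 23.69615020394811
t 21.95 pos [ 0.5072 -0.265   0.1303] jawyaw -2.16 gap 0.0005 F [ 0.4 -0.5 -0.4] M [-0.12 -0.07  0.03] q [-33.5  29.4  90.5  -0.1  59.8 -31.3]
lever angle if touching (rad) 0.5529732339626947 phi 23.316967510237358
t 22.00 pos [ 0.5072 -0.265   0.1305] jawyaw -2.16 gap 0.0005 F [-0.  -0.4  0.4] M [-0.12  0.   -0.03] q [-33.5  29.4  90.5  -0.1  59.8 -31.3]
lever angle if touching (rad) 0.5514900157418632 phi 23.401949654387906
```

Step on in 3 mm steps, watching force.

Call:
arm_command --pt "0.02 -0.004 0 0 0 0 1"

```text
t: 22.1
ee_pos: [0.5074, -0.2657, 0.1277]
tcp_rot: [[0.004, 0.038, 0.999], [-0.004, 0.999, -0.038], [-1.0, -0.004, 0.005]]
contact_force: [-0.5, 0.0, 3.1]
finger_gap: -0.0
```

```bash
python3 - <<'E'
from h import *
eyes.grab_frame("top");lev();eyes.grab_frame("top");lev()
E
```

```text
t 22.15 pos [ 0.5072 -0.2657  0.1271] jawyaw -2.16 gap 0.0006 F [ 0.1 -0.1  1.3] M [-0.21 -0.03  0.04] q [-33.6  29.6  90.7  -0.1  59.4 -31.4]
lever angle if touching (rad) 0.5901194587181331 phi 21.188645606906363
t 22.20 pos [ 0.5072 -0.2657  0.1272] jawyaw -2.16 gap 0.0006 F [ 0.3 -0.4  1.2] M [-0.16 -0.06  0.03] q [-33.6  29.6  90.6  -0.1  59.4 -31.4]
lever angle if touching (rad) 0.5885477793622234 phi 21.278696200747827
```

Call:
arm_command --pt "0.02 -0.004 0 0 0 0 1"

```text
t: 22.3
ee_pos: [0.5074, -0.2665, 0.1245]
tcp_rot: [[0.005, 0.038, 0.999], [-0.004, 0.999, -0.038], [-1.0, -0.004, 0.005]]
contact_force: [-1.2, -1.1, 3.3]
finger_gap: 0.0003
```

```bash
python3 - <<'E'
from h import *
eyes.grab_frame("top");lev();eyes.grab_frame("top");lev()
E
```

```text
t 22.35 pos [ 0.5072 -0.2665  0.1239] jawyaw -2.17 gap 0.0006 F [ 0.4 -0.9  3.5] M [-0.3  -0.11  0.04] q [-33.7  29.9  90.8  -0.1  59.  -31.4]
lever angle if touching (rad) 0.6280474304160673 phi 19.015532903123102
t 22.40 pos [ 0.5072 -0.2665  0.124 ] jawyaw -2.17 gap 0.0005 F [ 0.5 -1.8  1. ] M [-0.21 -0.03  0.07] q [-33.6  29.9  90.8  -0.1  59.  -31.4]
lever angle if touching (rad) 0.6261289568377646 phi 19.125453342267203
```

Call:
arm_command --pt "0.02 -0.004 0 0 0 0 1"

```text
t: 22.5
ee_pos: [0.5074, -0.2673, 0.1213]
tcp_rot: [[0.005, 0.038, 0.999], [-0.005, 0.999, -0.038], [-1.0, -0.004, 0.005]]
contact_force: [-1.3, -1.9, 4.4]
finger_gap: 0.0
```

```bash
python3 - <<'E'
from h import *
eyes.grab_frame("top");lev();eyes.grab_frame("top");lev()
E
```

```text
t 22.55 pos [ 0.5073 -0.2673  0.1207] jawyaw -2.16 gap 0.0004 F [ 0.  -1.6  4.1] M [-0.48 -0.09  0.01] q [-33.7  30.2  90.9  -0.1  58.6 -31.5]
lever angle if touching (rad) 0.6661913361020577 phi 16.830048093170785
t 22.60 pos [ 0.5073 -0.2672  0.1208] jawyaw -2.17 gap -0.0000 F [-0.5 -0.5  2. ] M [-0.33 -0.05  0.01] q [-33.7  30.1  90.9  -0.1  58.6 -31.5]
lever angle if touching (rad) 0.6648226082471316 phi 16.908470422560047
```

Call:
arm_command --pt "0.02 -0.004 0 0 0 0 1"

```text
t: 22.7
ee_pos: [0.5074, -0.268, 0.118]
tcp_rot: [[0.005, 0.038, 0.999], [-0.005, 0.999, -0.038], [-1.0, -0.004, 0.005]]
contact_force: [-1.1, -1.8, 6.1]
finger_gap: 0.0007
```

```bash
python3 - <<'E'
from h import *
eyes.grab_frame("top");lev();eyes.grab_frame("top");lev()
E
```

```text
t 22.75 pos [ 0.5073 -0.2681  0.1174] jawyaw -2.17 gap 0.0002 F [ 0.2 -2.   3.7] M [-0.57 -0.08  0.03] q [-33.8  30.4  91.   -0.1  58.2 -31.6]
lever angle if touching (rad) 0.7048947571697368 phi 14.61250541327506
t 22.80 pos [ 0.5072 -0.268   0.1176] jawyaw -2.17 gap 0.0005 F [ 1.2 -1.2  2.8] M [-0.36 -0.07 -0.02] q [-33.8  30.4  91.   -0.1  58.2 -31.6]
lever angle if touching (rad) 0.7029525409819888 phi 14.723786203735003
```

Call:
arm_command --pt "0.02 -0.004 0 0 0 0 1"

```text
t: 22.9
ee_pos: [0.5074, -0.2688, 0.1149]
tcp_rot: [[0.005, 0.038, 0.999], [-0.005, 0.999, -0.038], [-1.0, -0.005, 0.005]]
contact_force: [-0.7, -3.6, 5.9]
finger_gap: 0.0005
```

```bash
python3 - <<'E'
from h import *
eyes.grab_frame("top");lev();eyes.grab_frame("top");lev()
E
```

```text
t 22.95 pos [ 0.5073 -0.2689  0.1143] jawyaw -2.17 gap 0.0005 F [ 0.6 -3.   5.5] M [-0.74 -0.08 -0.03] q [-33.8  30.7  91.1  -0.1  57.8 -31.6]
lever angle if touching (rad) 0.742188955811087 phi 12.47570523080316
t 23.00 pos [ 0.5073 -0.2688  0.1145] jawyaw -2.17 gap 0.0004 F [ 0.8 -2.4  3.2] M [-0.42 -0.    0.06] q [-33.8  30.7  91.1  -0.1  57.8 -31.6]
lever angle if touching (rad) 0.7401848949622204 phi 12.590529459330622
```

Call:
arm_command --pt "0.02 -0.004 0 0 0 0 1"

```text
t: 23.1
ee_pos: [0.5074, -0.2695, 0.1118]
tcp_rot: [[0.005, 0.038, 0.999], [-0.005, 0.999, -0.038], [-1.0, -0.005, 0.005]]
contact_force: [-1.4, -2.3, 5.8]
finger_gap: 0.0005
```

```bash
python3 - <<'E'
from h import *
eyes.grab_frame("top");lev();eyes.grab_frame("top");lev()
E
```

```text
t 23.15 pos [ 0.5073 -0.2696  0.1113] jawyaw -2.17 gap 0.0002 F [-0.3 -3.3  4.2] M [-0.76 -0.05 -0.04] q [-33.9  30.9  91.3  -0.1  57.5 -31.7]
lever angle if touching (rad) 0.7785871241525555 phi 10.39024380283033
t 23.20 pos [ 0.5073 -0.2696  0.1114] jawyaw -2.18 gap 0.0006 F [-0.  -3.1  3.4] M [-0.57  0.05 -0.03] q [-33.9  30.9  91.3  -0.1  57.5 -31.7]
lever angle if touching (rad) 0.7770917164939622 phi 10.475924350319264
```

Call:
arm_command --pt "0.02 -0.004 0 0 0 0 1"

```text
t: 23.3
ee_pos: [0.5074, -0.2703, 0.1087]
tcp_rot: [[0.005, 0.038, 0.999], [-0.005, 0.999, -0.038], [-1.0, -0.005, 0.005]]
contact_force: [-0.7, -2.3, 5.4]
finger_gap: 0.0004
```

```bash
python3 - <<'E'
from h import *
eyes.grab_frame("top");lev();eyes.grab_frame("top");lev()
E
```

```text
t 23.35 pos [ 0.5072 -0.2703  0.1082] jawyaw -2.17 gap 0.0004 F [ 0.1 -3.9  5. ] M [-0.8  -0.06  0.06] q [-34.   31.2  91.4  -0.1  57.1 -31.7]
lever angle if touching (rad) 0.8160298475794749 phi 8.244933776992232
t 23.40 pos [ 0.5073 -0.2703  0.1083] jawyaw -2.17 gap 0.0006 F [-0.7 -1.2  2.5] M [-0.44  0.08  0.03] q [-33.9  31.2  91.4  -0.1  57.1 -31.7]
lever angle if touching (rad) 0.8140082738635368 phi 8.360761418890064
```

Call:
arm_command --pt "-0.1 0 0 0 0 0 1" --pt "-0.2 0 0 0 0 0 1" --pt "-0.2 0 0 0 0 0 1" --pt "-0.1 0 0 0 0 0 1"

```text
t: 23.8
ee_pos: [0.5045, -0.2671, 0.1978]
tcp_rot: [[-0.003, 0.038, 0.999], [0.002, 0.999, -0.038], [-1.0, 0.002, -0.004]]
contact_force: [0.9, -0.6, 1.7]
finger_gap: 0.0004
```

```bash
python3 - <<'E'
from h import *
for i in range(3): eyes.grab_frame("top")
st(); f=grab("wrist","w11"); g=grab("scene","s11")
acc=g["img"].astype(float)
for i in range(7): acc+=grab("scene")["img"]
acc=(acc/8).clip(0,255).astype(np.uint8)
c=cv2.resize(acc[215:285,380:440,::-1],(514,600),interpolation=cv2.INTER_CUBIC)
for a,col in ((.53,(0,0,255)),(.61,(0,255,0)),(.69,(255,0,0))):
    p=np.radians(55)-a; Y=-.042-.111*np.cos(p)+.008*np.sin(p);Zz=.088+.111*np.sin(p)+.008*np.cos(p)
    for x in (-.011,.011):
        q=(proj(g,[O[0]+.0175*Y+x,O[1]+Y,Zz])-[380,215])*8.571; print(a,x,q.round(0)); cv2.circle(c,tuple(int(k) for k in q),4,col,-1)
cv2.imwrite("pics/s11z.png",c)
E
```

```text
t 23.95 pos [ 0.5043 -0.2671  0.1962] jawyaw -2.18 gap 0.0003 F [-0.6 -0.   0.8] M [-0.1   0.05 -0.02] q [-33.9  25.1  86.   -0.   69.2 -31.7]
0.53 -0.011 [318. 438.]
0.53 0.011 [364. 390.]
0.61 -0.011 [325. 462.]
0.61 0.011 [371. 414.]
0.69 -0.011 [329. 484.]
0.69 0.011 [374. 436.]
```

View pics/s11z.png

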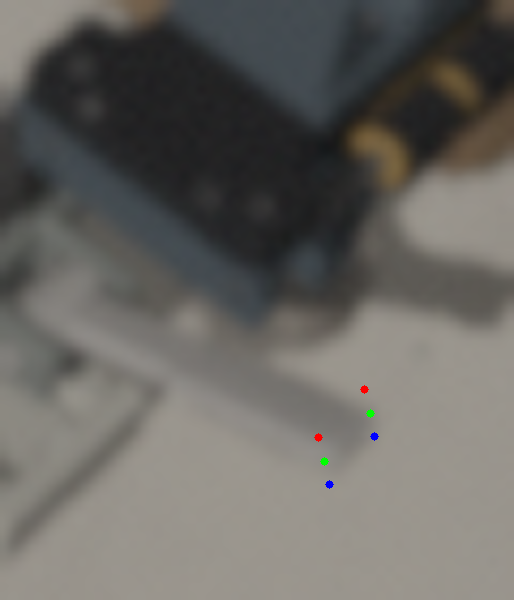

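Call:
arm_command --pt "0.15 -0.02 0.005 0 0 0 1" --pt "0.15 -0.02 0.005 0 0 0 1" --pt "0.08 -0.02 0 0 0 0 1" --pt "0.05 -0.015 0 0 0 0 1" --pt "0.05 -0.015 0 0 0 0 1" --pt "0.05 -0.015 0 0 0 0 1" --pt "0.05 -0.015 0 0 0 0 1"

```text
t: 25.1
ee_pos: [0.506, -0.2868, 0.1072]
tcp_rot: [[-0.001, 0.038, 0.999], [0.001, 0.999, -0.038], [-1.0, 0.001, -0.001]]
contact_force: [-0.1, 3.0, 4.0]
finger_gap: 0.0004
```

```bash
python3 - <<'E'
from h import *
lev();eyes.grab_frame("top");lev()
E
```

```text
t 25.10 pos [ 0.506  -0.2868  0.1072] jawyaw -2.18 gap 0.0004 F [-0.1  3.   4. ] M [ 0.48  0.09 -0.  ] q [-35.4  31.9  90.1  -0.   58.1 -33.2]
lever angle if touching (rad) 0.8486787974605917 phi 6.374286743270088
t 25.15 pos [ 0.5057 -0.2869  0.106 ] jawyaw -2.19 gap 0.0002 F [ 1.1 -0.3  1.5] M [-0.09 -0.32  0.04] q [-35.4  32.   90.1  -0.   58.1 -33.2]
lever angle if touching (rad) 0.8601225627970256 phi 5.718607287754321
```

Call:
arm_command --pt "0.05 -0.005 0 0 0 0 1" --pt "0.05 -0.005 0 0 0 0 1" --pt "0.04 -0.005 0 0 0 0 1"

```text
t: 25.45
ee_pos: [0.506, -0.2894, 0.0846]
tcp_rot: [[-0.001, 0.038, 0.999], [0.0, 0.999, -0.038], [-1.0, 0.0, -0.001]]
contact_force: [0.9, 1.1, 1.7]
finger_gap: 0.0001
```

```bash
python3 - <<'E'
from h import *
lev();eyes.grab_frame("top");lev()
E
```

```text
t 25.45 pos [ 0.506  -0.2894  0.0846] jawyaw -2.19 gap 0.0001 F [0.9 1.1 1.7] M [ 0.12  0.08 -0.04] q [-35.6  33.7  91.   -0.   55.4 -33.4]
lever angle if touching (rad) 1.0713885723386172 phi -6.386043413549465
t 25.50 pos [ 0.5057 -0.2894  0.0837] jawyaw -2.19 gap 0.0004 F [-0.2  0.7 -1.7] M [-0.14 -0.02 -0.  ] q [-35.6  33.8  91.   -0.   55.3 -33.4]
lever angle if touching (rad) 1.0804514813452668 phi -6.9053098497415775
```

Call:
arm_command --pt "0.02 0 0 0 0 0 1" --pt "0.015 0 0 0 0 0 1"

```text
t: 25.7
ee_pos: [0.5057, -0.2894, 0.0779]
tcp_rot: [[-0.002, 0.038, 0.999], [0.001, 0.999, -0.038], [-1.0, 0.001, -0.002]]
contact_force: [-0.3, 1.0, 0.6]
finger_gap: 0.0003
```

```bash
python3 - <<'E'
from h import *
lev();eyes.grab_frame("top");st()
E
```

```text
t 25.70 pos [ 0.5057 -0.2894  0.0779] jawyaw -2.19 gap 0.0003 F [-0.3  1.   0.6] M [0.01 0.05 0.01] q [-35.6  34.3  91.3  -0.   54.6 -33.4]
lever angle if touching (rad) 1.13642723027632 phi -10.112484018574863
t 25.75 pos [ 0.5057 -0.2894  0.0777] jawyaw -2.19 gap 0.0006 F [-0.1  0.6  1.3] M [ 0.03  0.06 -0.01] q [-35.6  34.3  91.3  -0.   54.6 -33.4]
```

Call:
arm_command --pt "0.015 0 0 0 0 0 1"

```text
t: 25.85
ee_pos: [0.506, -0.2895, 0.0763]
tcp_rot: [[-0.001, 0.038, 0.999], [0.001, 0.999, -0.038], [-1.0, 0.001, -0.001]]
contact_force: [-6.3, 6.6, 43.6]
finger_gap: 0.0006
```

```bash
python3 - <<'E'
from h import *
lev();eyes.grab_frame("top");st()
E
```

```text
t 25.85 pos [ 0.506  -0.2895  0.0763] jawyaw -2.19 gap 0.0006 F [-6.3  6.6 43.6] M [1.84 1.33 0.11] q [-35.6  34.4  91.3  -0.   54.4 -33.4]
lever angle if touching (rad) 1.151459431416634 phi -10.973765700706592
t 25.90 pos [ 0.506  -0.2894  0.0765] jawyaw -2.19 gap 0.0005 F [-5.9  5.  29.8] M [1.25 1.27 0.06] q [-35.6  34.4  91.3  -0.   54.4 -33.4]
```

Call:
arm_command --pt "-0.05 0 0 0 0 0 1" --pt "-0.2 0 0 0 0 0 1" --pt "-0.3 0 0 0 0 0 1" --pt "-0.3 0 0 0 0 0 1" --pt "-0.2 0 0 0 0 0 1" --pt "-0.05 0 0 0 0 0 1"

```text
t: 26.5
ee_pos: [0.5056, -0.289, 0.2477]
tcp_rot: [[-0.002, 0.038, 0.999], [0.001, 0.999, -0.038], [-1.0, 0.001, -0.002]]
contact_force: [0.4, -0.7, -0.2]
finger_gap: 0.0007
```

```bash
python3 - <<'E'
from h import *
for i in range(3): eyes.grab_frame("top")
st(); f=grab("wrist","w12"); g=grab("scene","s12")
c=cv2.resize(g["img"][190:290,340:440,::-1],(600,600),interpolation=cv2.INTER_CUBIC)
for a,col in ((1.1,(0,0,255)),(1.22,(0,255,0))):
    p=np.radians(55)-a; Y=-.042-.111*np.cos(p)+.008*np.sin(p);Zz=.088+.111*np.sin(p)+.008*np.cos(p)
    for x in (-.011,.011):
        q=(proj(g,[O[0]+.0175*Y+x,O[1]+Y,Zz])-[340,190])*6; cv2.circle(c,tuple(int(k) for k in q),3,col,-1)
cv2.imwrite("pics/s12z.png",c)
E
```

```text
t 26.65 pos [ 0.5045 -0.2882  0.2438] jawyaw -2.17 gap 0.0004 F [-1.  -0.9 -0.8] M [-0.1   0.04  0.03] q [-35.6  23.4  80.8  -0.   76.3 -33.4]
```

View pics/s12z.png

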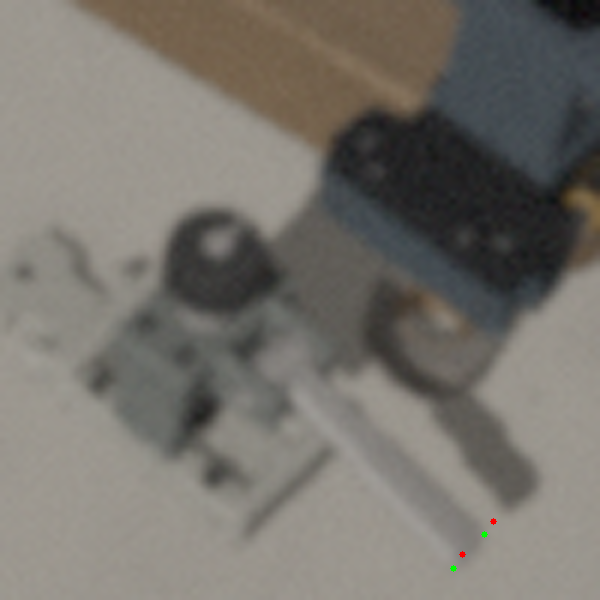

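View pics/w12.png

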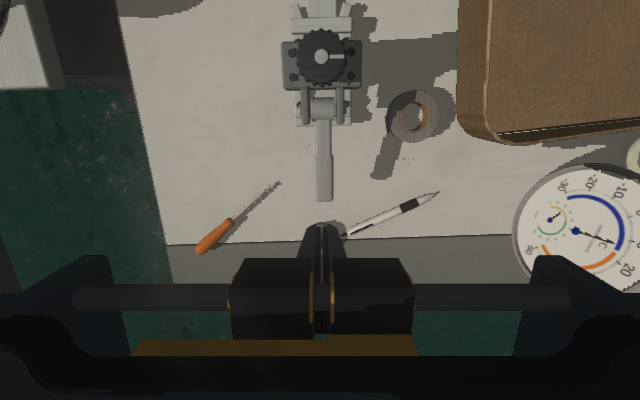

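Call:
arm_command --pt "0 0.2 0 0 0 0 1" --pt "0 0.3 0 0 0 0 1" --pt "0 0.3 0 0 0 0 1" --pt "0 0.1 0 0 0 0 1"

```text
t: 27.15
ee_pos: [0.5064, -0.1502, 0.2363]
tcp_rot: [[-0.018, 0.043, 0.999], [0.01, 0.999, -0.043], [-1.0, 0.01, -0.018]]
contact_force: [-0.7, 0.0, -0.6]
finger_gap: 0.0005
```

```bash
python3 - <<'E'
from h import *
for i in range(3): eyes.grab_frame("top")
st(); f=grab("wrist","w13"); g=grab("top","t13")
cv2.imwrite("pics/w13z.png",cv2.resize(f["img"][0:200,260:400,::-1],(420,600),interpolation=cv2.INTER_CUBIC))
cv2.imwrite("pics/t13z.png",cv2.resize(g["img"][130:270,190:440,::-1],(800,448),interpolation=cv2.INTER_CUBIC))
E
```

```text
t 27.30 pos [ 0.5072 -0.1531  0.2369] jawyaw -2.45 gap 0.0004 F [ 0.4 -0.5 -0.2] M [-0.08  0.05  0.07] q [-23.3  19.8  87.8   0.1  73.5 -20.9]
```

View pics/w13z.png

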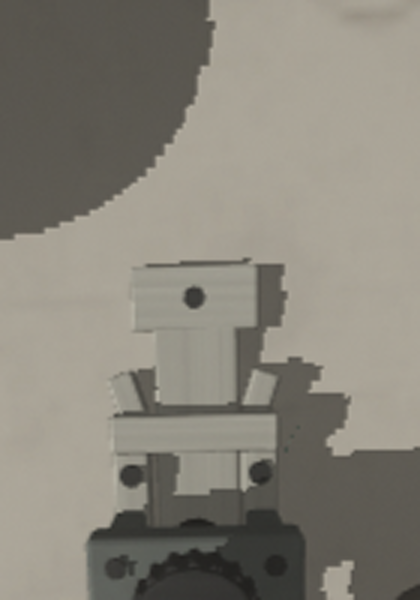

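View pics/t13z.png

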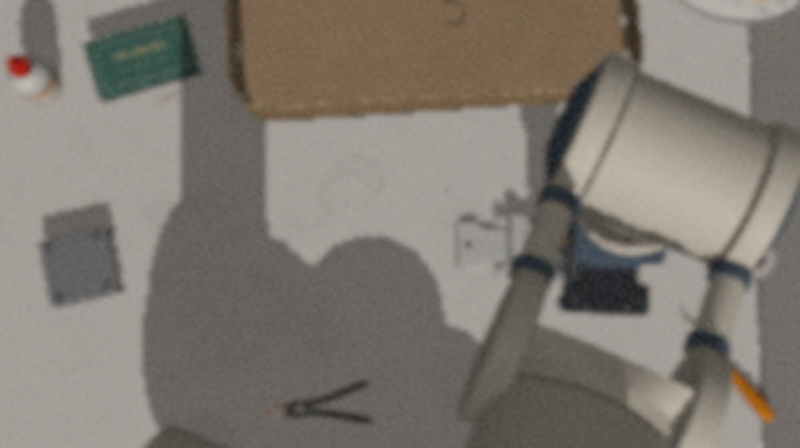

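```bash
python3 - <<'E'
from h import *
f=load("w13")
Z=lambda u,v,z: onz(f,260+u/3,v/3,z)
h0,h1=Z(195,267,.01),Z(195,330,.01); m=Z(193,418,.027); m2=(Z(110,419,.027)+Z(277,416,.027))/2
print("head back edge",h0,"front",h1,"mouth",m2, "head-end minus mouth (expect +60 mm)",(h0-m2)[1]*1000,"front (expect 34)",(h1-m2)[1]*1000)
E
```

```text
head back edge [ 0.51233766 -0.04199398  0.01      ] front [ 0.51133184 -0.06721908  0.01      ] mouth [ 0.50931225 -0.10251381  0.027     ] head-end minus mouth (expect +60 mm) 60.519830904206984 front (expect 34) 35.294734342884865
```

```bash
python3 - <<'E'
from h import *
st(); print(r.hand_in())
E
```

```text
t 27.40 pos [ 0.5075 -0.1546  0.2373] jawyaw -2.56 gap 0.0006 F [ 0.4 -1.4  0.6] M [-0.06 -0.04  0.02] q [-23.4  19.8  87.7   0.1  73.5 -20.9]
the job is handed in; nothing more can be done
None
```

The bar is clamped and the job was handed in at 27.4 s, but one early wrist-force reading passed the 120 N limit, so it may be judged a fail.

**Limit exceeded:** at t = 3.2 s, lowering the fingers for the first grasp, the tips hit the bench. The wrist read about 145 N vertically for one reading. I backed off at once and saw nothing displaced.

**What I did:**
1. Drew the bar out of the pocket by its narrow end and laid it on the bench.
2. Took it by the head and pushed it through the slot until it met the end stop.
3. Set the lever to about 0.6 rad and screwed the nut down until the foot touched the bar. I went about 0.23 rad too far and turned it back, so the nut ended about 1.29 rad clockwise from its start.
4. Tested the lever, let it go, then pressed it fully closed.

**Last checks:**
- **Bar home:** the stop pushed back with about 20 N. Afterwards the head's outer edge measured 60.5 mm from the mouth; 60 mm is expected when home.
- **Lever resistance:** it first showed between about 0.57 and 0.63 rad and levelled off at 5 to 6 N by about 0.72. Let go, the lever came to rest at about 0.6 rad in the scene image. The angles come from finger position and a coarse picture, so they are good to a few hundredths of a radian.
- **Lever closed:** it met a hard stop at about 44 N through the fingertips. It stayed down after I withdrew, with the handle end where 1.22 rad should put it, to within a few pixels.
- **Other things on the bench:** those I could see stood where they were. In the final overhead view the arm mostly hid the tape roll and ring gauge. The tape roll looked in place from the wrist camera just before; the ring gauge I did not clearly see again.

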